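# Refit the selector knob on its keyed spindle and set it to the green mark

## Task

Put the black pointer knob back on the upright keyed spindle of the vacuum selector valve: press it on lightly and turn it slowly until the key finds its slot, and see that it sits fully home, flush on the dial. Then turn the valve with it until the pointer stands at the green mark, and let go. Never force the knob against the valve, and leave the other things where they are.

Things in the scene. Friction and masses are not known exactly. Their poses are not given: they have to be found in the camera images.
- knob: Loose black round knob, white pointer, standing on its skirt on the table; 60 to 120 g. Origin: centre of its underside; z up; +x toward the pointer. Skirt 48 mm wide, 14 mm high. Below: blind round bore, 18 mm diameter, 30 mm deep, and one keyway 8 mm wide, 14 mm high, from the bore out through the skirt toward +x, right under the pointer.
- knob_grip (a point): Point on the knob's axis 34 mm above its underside. The fluted grip round it is 36 mm in diameter and reaches from 14.5 to 48 mm above the underside: take it there from above, at any yaw.
- knob_pointer (a point): Tip of the knob's white pointer, 27 mm from the knob's axis, 14 mm above its underside, on the knob's +x.
- valve: Fixed aluminium block 84 x 84 x 32 mm with a round black dial (78 mm diameter) on top and two brass hose stubs on its +x side. Origin: centre of its underside; z up. Dial angles count counter-clockwise from above, from the valve's +x. More than 25 N between knob and valve (with its spindle) is forcing.
- dial_center (a point): Centre of the dial's top face, 34 mm above the table: the knob's underside comes here when home. Axes as the valve's. On this axis stands the steel spindle, 16 mm diameter, its top 4 mm tapered to 12.4 mm, its top 16 mm above the top of its key. Its height over the dial is not measured: 22 to 28 mm. It turns stiffly (0.09 N m, stays where left, stops at -1.2 and 1.4 rad).
- band_middle (a point): Middle of the white band (-0.1 rad, 32 mm from the axis). The spindle's one key starts anywhere in the band, -0.6 to 0.4 rad (not measured). Key: 6 mm wide, out to 16 mm radius, its top 6 to 12 mm above the dial: there a knob stops. Pressed, it sinks with the spindle by up to 4 mm (2 to 7 N), then is solid; under the keyway it springs up and the knob can go down to the dial; play 0.09 rad.
- dial_mark (a point): The green mark's line on the dial, at +0.85 rad from the valve's +x, given at 27 mm from the axis (the pointer's radius), on the dial's top face: the pointer's tip belongs right above it.
- objective_can: Bystander: white screw can with black lid, 47 mm diameter, 62 mm high, origin under its centre.
- kapton_roll: Bystander: amber tape roll lying flat, 60 mm diameter, 16 mm high.
- tip_box: Bystander: flat clear and grey needle box, 62 x 45 x 16 mm, origin under its centre.
- lens_cap: Bystander: black lens cap, 33 mm diameter, 13 mm high, origin under its centre.
- cal_box: Bystander: flat blue box 50 x 50 x 13 mm, origin under its centre.
Things that resemble listed ones, but are neither listed nor needed, are in the scene too. Leave any red look-alike of the knob alone.

How it is judged (in metres and radians):
At the end, for the whole second after the job is handed in: The knob is released and at rest, upright (within 0.06 rad) on the spindle with its underside within 2.5 mm of the dial and within 3 mm of its centre, and its pointer tip within 4.5 mm (seen from above) of the green mark (z of knob in the frame of dial_center below 0.0025 m and horizontal distance between knob and dial_center below 0.003 m and angle between knob's own z axis and vertical below 0.06 rad and horizontal distance between knob_pointer and dial_mark below 0.0045 m and linear speed of knob below 0.01 m/s); the robot touches nothing.
It fails at once if the knob is forced against the valve (more than 25 N) (contact force between knob and valve above 25 N).
It fails at once if a bystander is moved by more than 15 mm (distance of any of objective_can, kapton_roll, tip_box, lens_cap, cal_box from where it was at the start of the episode above 0.015 m).
It also fails if it takes over 54 s, if anything falls off the work surface, if the arm or the gripper's body presses on something with over 40 N, if the wrist force passes 120 N, or if a joint passes its speed limit or range.

## Robot

A 6-joint arm with a two-finger parallel gripper is mounted at the origin on a cart in front of the work surface, level with it; the furniture and walls round the work are solid. World frame = base frame: x ahead of the robot, y to its left, z up, the work surface at z = 0. Lengths are in mm, angles in rad, forces in N, time in s.
With the tool pointing down it reaches from about 350 to 975 mm from the base axis. Payload 7.1 kg.
Tool frame: the origin (TCP) lies at the very end of the fingers, on their centre line; the grasp point (between the pads) lies 19 mm behind it (ctrl.grip_point_offset is the distance from the TCP to the grasp point, in mm); x points along the fingers, y is the direction in which the jaws open and shut, and the axes are right-handed (so a half turn about x gives the same grasp; the last joint's range is limited). The gripper opens to 88 mm and grips with 3 to 60 N. Pads are 20 mm wide; open, the fingers measure 115 mm over their backs; the gripper's body (75 mm by 178 mm) begins 61 mm behind the grasp point.
Start: joints at [-0.019, 0.423, 1.63, -0, 1.089, -0.019], TCP at [624.984, 0.026, 200.375] pointing down, gripper open.
Joint ranges: [-3, 3], [-0.9, 2.11], [0.09, 2.58], [-1.31, 4.45], [0.11, 2.69], [-2.54, 2.54]. Speed limits (rad/s): [2.39, 2.39, 3.01, 3.14, 3.14, 3.14].

## Interface

Orientations are given as a rotation vector (axis times angle).
In Python, from workcell import ctrl, vision, workorder gives the robot as it stands.
- The arm moves only by the shell command python3 -m crank 'ROWS'. ROWS is JSON, a list of rows, each a list of 3 entries, a list of its own where there are three numbers: the shift along the tool's x, y, z in m, then the turn, a rotation vector about the tool's x, y, z in rad, then the finger opening in m, from 0 to 0.0878. In form: [[[dx, dy, dz], [wx, wy, wz], jaw], ...]. A call has exactly 8 rows; each row shifts and turns the commanded pose from where the row before left it, along the tool's axes as they then stand; what a row does not reach is not made up. A row lasts 1/12 s, in which the tool goes at most 41.7 mm and 7.16 degrees, less where a joint would pass 70% of its speed; a pose out of reach is approached as far as the arm can. A call with a gripper value outside its range is refused whole. The fingers move at their own pace and stop on an object; the grip force is fixed at half the most. Time passes only in rows, so rows that do not move let the fingers close, or fill a call up. It gives the time, the measured TCP pose, the force and the opening at its end, in the units of the state.
- ctrl.get_obs(): the state, without advancing time (a new reading comes with each control period).
- vision.get_image(name): name is "scene" or "side" or "wrist"; returns a dict with "img" (480x640x3 uint8, blue, green, red), "mtx" (3x3 intrinsics, pixels), "rvec" (rotation vector, rad) and "tvec" (3), from world to camera coordinates, as OpenCV has them; the wrist camera has in their place "hand_eye" (4x4, takes a point from camera to tool coordinates, whose origin is the TCP and whose axes are the tool frame's). Camera axes: x right, y down, z forward; pixel columns grow to the right and rows downward; lengths in mm; the calibration is good to about 2 mm. A picture is of the moment at which its call begins: read the wrist's pose just before it. There is no depth.
- workorder.close_job(): hands the job in, once; it reports no verdict.
The state is a dict: "t": time; "qpos": joint angles; "qvel": joint speeds; "joint_torque": joint torques, N m; "ee_pos": TCP position; "orientation": TCP orientation; "ft_force": force on the tool from outside, world axes, zero at the start; "moment": the same for the moment, N m; "width": finger opening in mm.
Only numpy, scipy, OpenCV 4.12 (cv2) and the standard library are available. Lean on these libraries where they do the work, as an engineer would, in place of code of your own. Each camera call takes 0.05 s, during which the arm holds its last target.

## Working session

There is one attempt and no reset: what is moved stays moved. The work goes in short steps, Python scripts to look and compute and a shell command to move; the robot and the scene stay as the last step left them, time stands still between calls to the robot, and variables do not carry over. Pictures are saved under pics/ and viewed, and the job is handed in when it is done.

```bash
ls; mkdir -p pics
python3 - <<'E'
from workcell import ctrl, vision
import cv2
o=ctrl.get_obs();print(o, ctrl.grip_point_offset)
for n in ["scene","side","wrist"]:
    d=vision.get_image(n);cv2.imwrite(f"pics/{n}0.png",d["img"])
    print(n,{k:v for k,v in d.items() if k!="img"})
E
```

```text
pics
{'t': 0.0, 'qpos': array([-1.90108696e-02,  4.23806347e-01,  1.63066869e+00,  4.19820232e-07,
        1.08858418e+00, -1.89816592e-02]), 'qvel': array([ 5.80267773e-05, -1.87319507e-03,  7.14142928e-04, -3.43537322e-04,
       -4.13272660e-04, -2.21146397e-04]), 'joint_torque': array([ 1.28069914e-03, -5.44622147e+01, -2.73670936e+01,  6.42951974e-02,
        2.27214623e-02, -1.51321510e-04]), 'ee_pos': array([6.24428581e+02, 2.99135704e-02, 1.99631621e+02]), 'orientation': array([ 1.2085484 ,  1.21028617, -1.21028759]), 'ft_force': array([-0.47563345, -0.01229738, -0.34496997]), 'moment': array([-0.00946909, -0.02377945, -0.01889657]), 'width': 87.66654120259172} 18.700000000000003
scene {'mtx': array([[575.25546307,   0.        , 321.27303997],
       [  0.        , 575.25546307, 243.27778314],
       [  0.        ,   0.        ,   1.        ]]), 'rvec': array([ 1.87660745, -1.10026204,  0.64218014]), 'tvec': array([-256.24099507,  244.31168083, 1093.1484065 ])}
side {'mtx': array([[481.16362622,   0.        , 328.17246116],
       [  0.        , 481.16362622, 248.57251912],
       [  0.        ,   0.        ,   1.        ]]), 'rvec': array([ 0.6480524 , -2.31872797,  1.54843397]), 'tvec': array([ 386.96367621,  152.48758315, 1021.63182284])}
wrist {'mtx': array([[386.04215514,   0.        , 319.98939041],
       [  0.        , 386.04215514, 234.94522025],
       [  0.        ,   0.        ,   1.        ]]), 'hand_eye': array([[ 1.13633748e-03, -2.77622321e-01,  9.60689625e-01,
        -1.84021657e+02],
       [ 9.99999285e-01, -4.18797587e-05, -1.19493684e-03,
         4.97781120e-01],
       [ 3.71974588e-04,  9.60690296e-01,  2.77622075e-01,
        -7.62397219e+01],
       [ 0.00000000e+00,  0.00000000e+00,  0.00000000e+00,
         1.00000000e+00]])}
```

View pics/scene0.png

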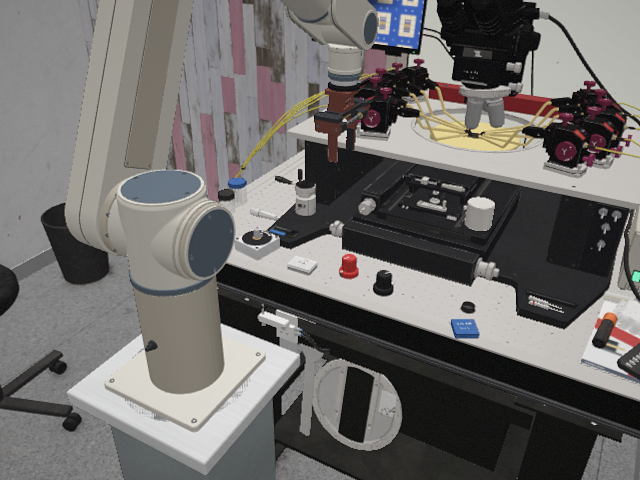

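View pics/side0.png

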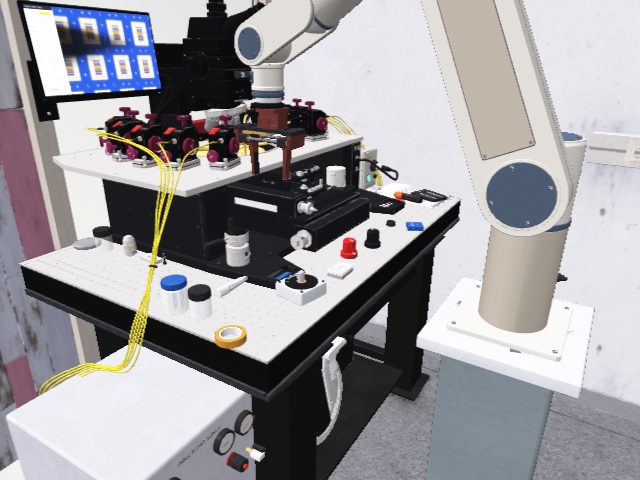

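View pics/wrist0.png

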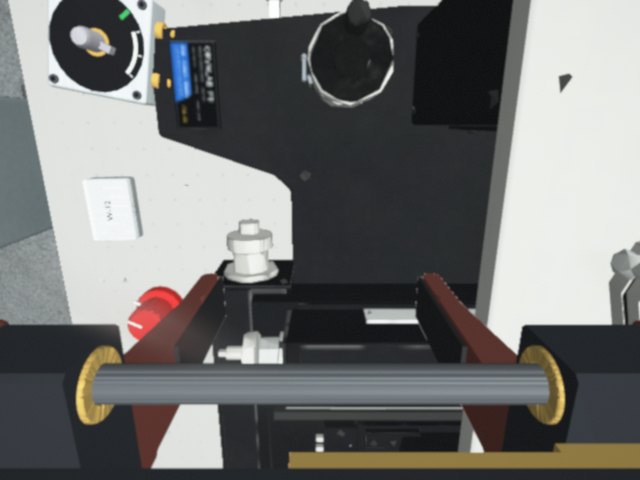

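The scene picture shows the black knob near (384,282), the red look-alike at (348,265) and the valve at (257,240). In the side picture the knob is at (372,238) and the valve at (300,285). The wrist view shows the dial and spindle at upper left (90,40), with the green mark at (125,15).

```bash
cat > h.py <<'E'
from workcell import ctrl, vision
import cv2, numpy as np
from scipy.spatial.transform import Rotation as R
def cam(d,obs=None):
    if "rvec" in d:
        Rm=cv2.Rodrigues(d["rvec"])[0]; return d["mtx"],Rm.T,-Rm.T@d["tvec"]
    T=np.eye(4);T[:3,:3]=R.from_rotvec(obs["orientation"]).as_matrix();T[:3,3]=obs["ee_pos"]
    T=T@d["hand_eye"]; return d["mtx"],T[:3,:3],T[:3,3]
def ray(c,p):
    K,Rw,o=c; v=Rw@(np.linalg.inv(K)@[p[0],p[1],1]); return o,v/np.linalg.norm(v)
def plane(c,p,z):
    o,v=ray(c,p); return o+v*(z-o[2])/v[2]
def proj(c,X):
    K,Rw,o=c; q=K@(Rw.T@(np.asarray(X,float)-o)); return q[:2]/q[2]
def tri(l):
    A=np.zeros((3,3));b=np.zeros(3)
    for o,v in l:
        P=np.eye(3)-np.outer(v,v);A+=P;b+=P@o
    X=np.linalg.solve(A,b);return X,[np.linalg.norm((np.eye(3)-np.outer(v,v))@(X-o)) for o,v in l]
E
python3 - <<'E'
from h import *
o=ctrl.get_obs()
for n,box in [("scene",(225,210,440,320)),("side",(265,220,405,310)),("wrist",(30,0,180,120))]:
    d=vision.get_image(n);c=cam(d,o)
    x0,y0,x1,y1=box; im=d["img"][y0:y1,x0:x1]; s=min(800/(x1-x0),600/(y1-y0));s=int(s)
    cv2.imwrite(f"pics/{n}1.png",cv2.resize(im,None,fx=s,fy=s,interpolation=cv2.INTER_CUBIC));print(n,s)
    print(c[2],c[1])
S=cam(vision.get_image("scene"));print(plane(S,(384,282),25),plane(S,(257,240),34))
S=cam(vision.get_image("side"));print(plane(S,(372,238),25),plane(S,(300,282),34))
E
```

```text
scene 3
[-595.49268182 -608.72460904  771.46866419] [[ 0.48193251 -0.44206651  0.75651719]
 [-0.87611406 -0.25578507  0.40865407]
 [ 0.01285352 -0.85973903 -0.51057183]]
side 5
[-108.10751451  961.45617172  529.7544019 ] [[-0.86079301 -0.2106727   0.46330596]
 [-0.50866898  0.32558429 -0.79702618]
 [ 0.01706652 -0.92174394 -0.38742335]]
wrist 5
[625.25928281  76.27901976 383.79256115] [[ 9.99997302e-01  3.19716712e-04 -2.30061722e-03]
 [-3.31565949e-04 -9.60688901e-01 -2.77626953e-01]
 [-2.29893941e-03  2.77626967e-01 -9.60686204e-01]]
[ 430.41269768 -219.18994105   25.        ] [430.03695302 130.03861016  34.        ]
[ 429.66003138 -212.72878653   25.        ] [438.71917813 145.57799088  34.        ]
```

View crops.

View pics/scene1.png

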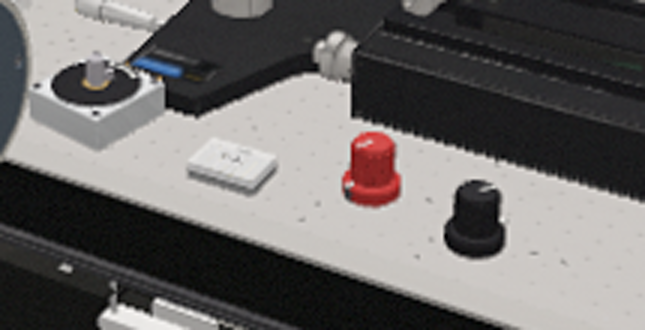

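View pics/side1.png

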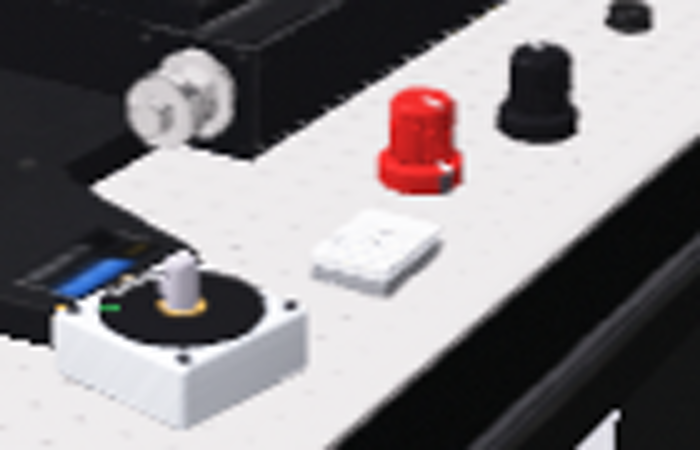

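View pics/wrist1.png

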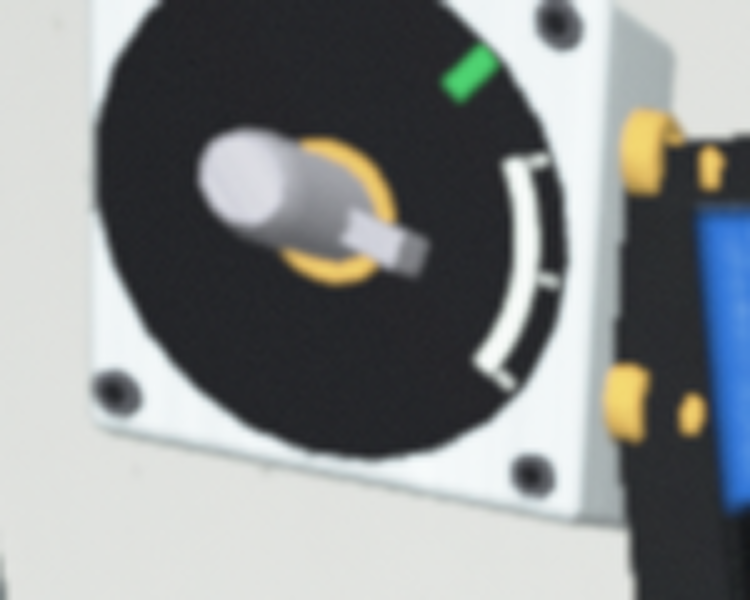

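The crops show the key clearly, pointing inside the white band with the pointed gap under it. The black knob's pointer faces away from the robot. Next I move over the knob.

```bash
python3 -m crank '[[[0,-0.024,0.027],[0,0,0],0.0878],[[0,-0.024,0.027],[0,0,0],0.0878],[[0,-0.024,0.027],[0,0,0],0.0878],[[0,-0.024,0.027],[0,0,0],0.0878],[[0,-0.024,0.027],[0,0,0],0.0878],[[0,-0.024,0.027],[0,0,0],0.0878],[[0,-0.024,0.027],[0,0,0],0.0878],[[0,-0.024,0.027],[0,0,0],0.0878]]'
python3 - <<'E'
from h import *
o=ctrl.get_obs();d=vision.get_image("wrist");o2=ctrl.get_obs();cv2.imwrite("pics/wrist2.png",d["img"]);print(o["ee_pos"],o2["ee_pos"],o2["orientation"],o2['qpos'])
E
```

```text
t: 1.07
ee_pos: [431.7, -217.0, 200.6]
orientation: [1.209, 1.209, -1.209]
ft_force: [0.9, 0.3, 0.8]
width: 87.5
[ 431.73646859 -216.98272583  200.5841646 ] [ 428.04691605 -220.13936415  200.30924   ] [ 1.20784267  1.20930685 -1.21246247] [-0.4980729   0.21218095  1.93877308 -0.00288314  0.99200258 -0.49535598]
```

View pics/wrist2.png

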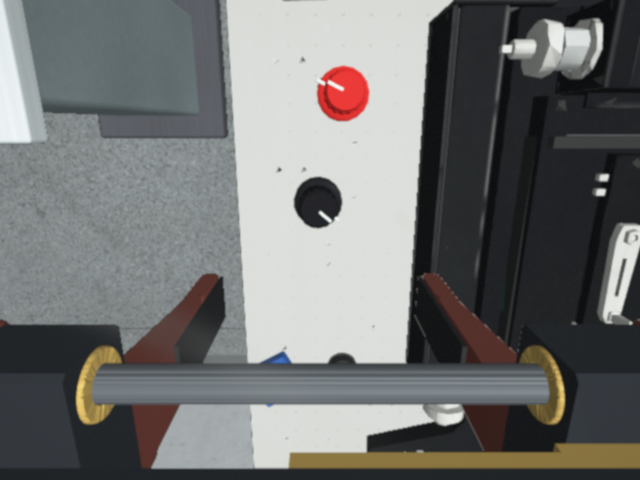

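The knob's top is at about (318,207) with the white line running to (338,221), so the pointer is near -0.5 rad in world. The red knob is at (345,90), well apart.

Run:
```python
from h import *
vision.get_image("wrist")
o=ctrl.get_obs();d=vision.get_image("wrist");o2=ctrl.get_obs();print(o["ee_pos"],o2["ee_pos"])
c=cam(d,o);im=d["img"]
g=im.max(2);roi=np.zeros_like(g);roi[160:250,270:370]=1
m=((g<90)&(roi>0)).astype(np.uint8)
n,l,s,ce=cv2.connectedComponentsWithStats(m);i=1+np.argmax(s[1:,4]);print(s[i],ce[i])
cs,_=cv2.findContours((l==i).astype(np.uint8),cv2.RETR_EXTERNAL,cv2.CHAIN_APPROX_NONE)
h=cv2.convexHull(cs[0]);(x,y),r=cv2.minEnclosingCircle(h);print(x,y,r,plane(c,(x,y),10))
a=cv2.fitEllipse(h);print(a)
w=((g>170)&(roi>0)).astype(np.uint8)
cv2.imwrite("pics/w3.png",cv2.resize(im[160:250,270:370],None,fx=6,fy=6,interpolation=cv2.INTER_CUBIC))
# check: project predicted circles
for X in ([430,-216,48],[430,-216,0]): print(proj(c,X))
```

```text
[ 430.03690926 -218.58268032  200.45530764] [ 431.66455232 -217.47408824  200.61410324]
[ 297  176   46   50 1704] [319.11619718 199.36795775]
319.5 200.43878173828125 24.688234329223633 [ 429.42257463 -215.30078817   10.        ]
((319.4896545410156, 200.11581420898438), (45.76716995239258, 49.249603271484375), 0.12765973806381226)
[320.00928678 209.41684624]
[320.10849773 199.21461705]
```

View pics/w3.png

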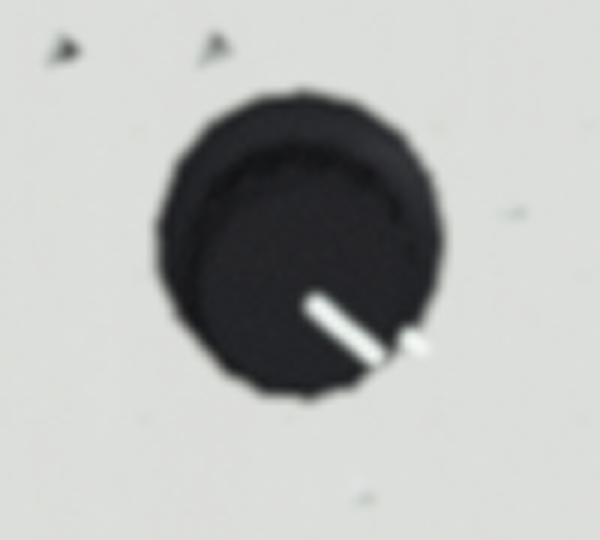

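Run:
```python
from h import *
P=[];Q=[]
for i in range(6):
    vision.get_image("wrist");o=ctrl.get_obs();P.append(o["ee_pos"]);Q.append(o['qpos']);print(o['t'],o["ee_pos"].round(2),o['qpos'].round(4),o['orientation'].round(4),o['ft_force'].round(2))
```

```text
1.2667 [ 432.73 -216.66  200.67] [-4.8900e-01  2.1460e-01  1.9346e+00  3.0000e-04  9.9170e-01 -4.8660e-01] [ 1.2113  1.2074 -1.2106] [0.08 0.45 0.58]
1.3167 [ 433.32 -216.07  200.61] [-4.8730e-01  2.1510e-01  1.9341e+00  3.0000e-04  9.9170e-01 -4.8660e-01] [ 1.2102  1.2082 -1.2094] [ 0.61 -0.21  0.12]
1.3667 [ 433.64 -215.63  200.54] [-4.8620e-01  2.1540e-01  1.9339e+00  3.0000e-04  9.9180e-01 -4.8670e-01] [ 1.2093  1.2089 -1.2086] [0.14 0.13 0.69]
1.4167 [ 433.77 -215.39  200.48] [-4.8560e-01  2.1550e-01  1.9339e+00  2.0000e-04  9.9180e-01 -4.8670e-01] [ 1.2086  1.2094 -1.2081] [-0.64  0.68  0.15]
1.4667 [ 433.81 -215.21  200.37] [-4.8520e-01  2.1570e-01  1.9339e+00  2.0000e-04  9.9180e-01 -4.8690e-01] [ 1.2083  1.2098 -1.2078] [-0.58  0.08  1.03]
1.5167 [ 433.75 -215.18  200.34] [-4.852e-01  2.157e-01  1.934e+00  1.000e-04  9.918e-01 -4.870e-01] [ 1.208   1.21   -1.2078] [ 0.09  0.01 -0.26]
```

```bash
cat > knob.py <<'E'
from h import *
o=ctrl.get_obs();d=vision.get_image("wrist");c=cam(d,o);im=d["img"]
g=im.max(2);roi=np.zeros_like(g);roi[150:260,260:380]=1
m=((g<90)&(roi>0)).astype(np.uint8)
n,l,s,ce=cv2.connectedComponentsWithStats(m);i=1+np.argmax(s[1:,4])
ys,xs=np.where(l==i)
cs,_=cv2.findContours((l==i).astype(np.uint8),cv2.RETR_EXTERNAL,cv2.CHAIN_APPROX_NONE)
h=cv2.convexHull(cs[0])[:,0].astype(float)
# upper half of the hull = skirt outline at z~14 (far/high side)... fit circle on plane z=12 of top part
up=h[h[:,1]<s[i,1]+28]
W=np.array([plane(c,p,12) for p in up])[:,:2]
A=np.c_[2*W,np.ones(len(W))];sol=np.linalg.lstsq(A,(W**2).sum(1),rcond=None)[0]
print(o["ee_pos"],"center",sol[:2],"r",np.sqrt(sol[2]+sol[:2]@sol[:2]))
ws=((im.min(2)>150)&(l!=i)&(roi>0))
sub=np.zeros_like(ws)
y,x=np.where(im.min(2)[195:228,300:342]>150)
print(o['t'])
E
python3 knob.py
python3 - <<'E'
from h import *
o=ctrl.get_obs();d=vision.get_image("wrist");c=cam(d,o);im=d["img"]
cv2.imwrite("pics/w4.png",cv2.resize(im[160:250,270:370],None,fx=6,fy=6,interpolation=cv2.INTER_CUBIC))
d=vision.get_image("scene");S=cam(d);e=vision.get_image("side");T=cam(e)
cv2.imwrite("pics/s4.png",cv2.resize(d["img"][225:310,300:440],None,fx=5,fy=5,interpolation=cv2.INTER_CUBIC))
cv2.imwrite("pics/t4.png",cv2.resize(e["img"][215:265,330:410],None,fx=8,fy=8,interpolation=cv2.INTER_CUBIC))
E
```

```text
[ 433.74843423 -215.17685092  200.33547437] center [ 429.53905767 -212.56443429] r 22.02565289690095
1.5167
```

View pics/w4.png

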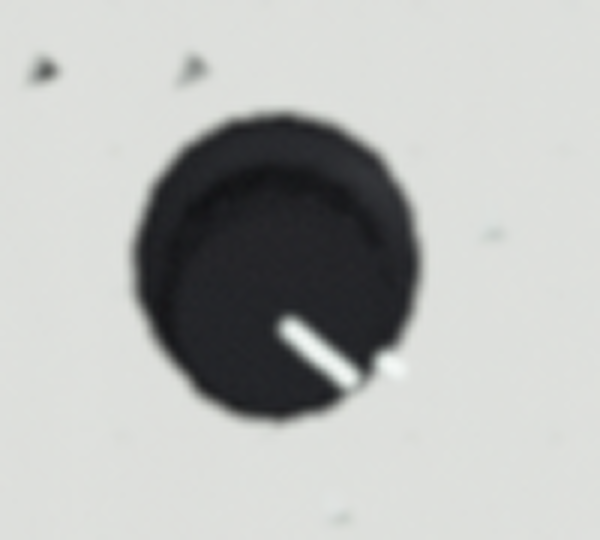

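View pics/s4.png

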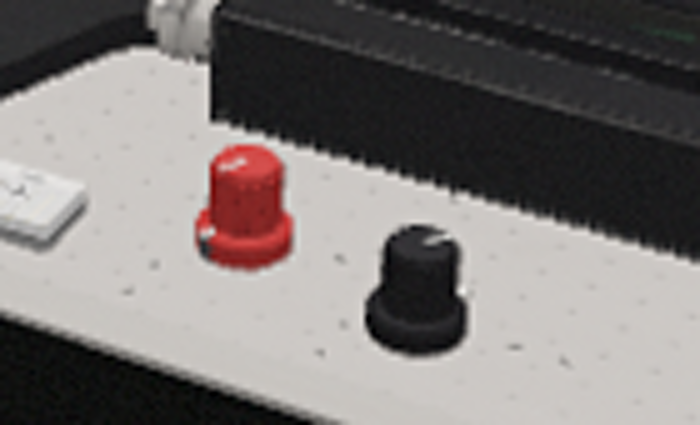

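Run:
```python
from h import *
d=vision.get_image("wrist");o=ctrl.get_obs();c=cam(d,o);print(o['ee_pos'],o['t'])
print(plane(c,(316.2,202.7),13),plane(c,(317.2,211.5),48),plane(c,(335.8,221),14))
d=vision.get_image("scene");S=cam(d)
a=(300+420/5,225+240/5);b=(300+416.5/5,225+310/5)
print(plane(S,a,48),plane(S,b,14))
e=vision.get_image("side");T=cam(e)
print(tri([ray(S,a),ray(T,(265+540/5,220+52/5))]), plane(T,(265+538/5,220+112/5),14))
# stage top edge heights
print(tri([ray(S,(300+215/5,225+5/5)),ray(T,(265+238/5,220+45/5))]))
```

```text
[ 433.243386   -215.55596326  200.28682078] 1.7667
[ 429.55740219 -213.78717259   13.        ] [ 430.82156488 -214.73961125   48.        ] [ 448.89553858 -231.94997002   14.        ]
[ 432.000106   -216.78930777   48.        ] [ 426.12302583 -220.12724869   14.        ]
(array([ 430.46285178, -217.06854338,   47.76984899]), [np.float64(1.075371017760817), np.float64(1.0753710177609617)]) [ 424.89099756 -208.11716122   14.        ]
(array([534.21019872, -59.54307544,  78.22146193]), [np.float64(0.8633623073166196), np.float64(0.8633623073165567)])
```

View pics/t4.png

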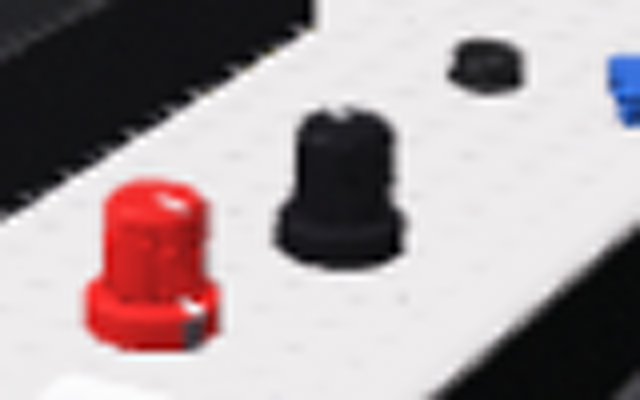

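Knob axis is at about (430.3, -214.9), pointer at about -0.73 rad in world. The stage corner is at x=534 and 78 mm high, clear of the gripper at the present yaw. Lowering.

```bash
python3 -m crank '[[[0.02,-0.0026,-0.0008],[0,0,0],0.075],[[0.03,0,0],[0,0,0],0.075],[[0.03,0,0],[0,0,0],0.075],[[0.03,0,0],[0,0,0],0.075],[[0,0,0],[0,0,0],0.075],[[0,0,0],[0,0,0],0.075],[[0,0,0],[0,0,0],0.075],[[0,0,0],[0,0,0],0.075]]'
python3 - <<'E'
from h import *
o=ctrl.get_obs();d=vision.get_image("wrist");o2=ctrl.get_obs();cv2.imwrite("pics/wrist5.png",d["img"]);print(o["ee_pos"],o2["ee_pos"],o['width'])
E
```

```text
t: 2.53
ee_pos: [431.7, -215.9, 92.1]
orientation: [1.209, 1.206, -1.208]
ft_force: [0.2, 1.1, -0.4]
width: 74.8
[ 431.68784199 -215.85065354   92.12902617] [ 431.66269624 -215.82212806   92.1529299 ] 74.84899709478151
```

View pics/wrist5.png

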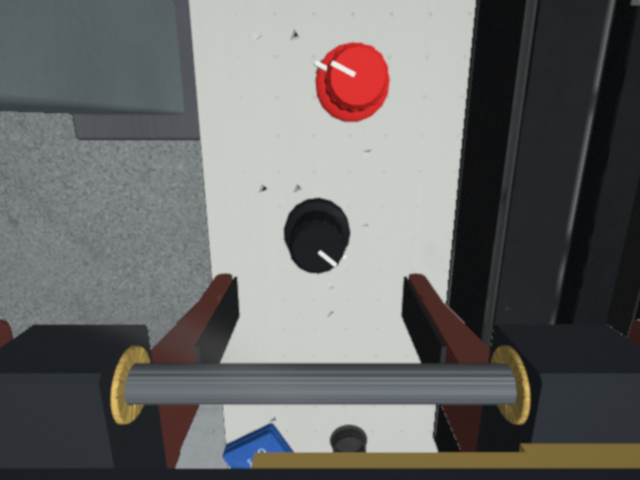

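The knob stands centred between the fingers at (318,240), pointer toward lower right.

Run:
```python
from h import *
o=ctrl.get_obs();d=vision.get_image("wrist");c=cam(d,o);im=d["img"]
print(o['ee_pos'],o['t'])
cv2.imwrite("pics/w6.png",cv2.resize(im[185:285,265:365],None,fx=6,fy=6,interpolation=cv2.INTER_CUBIC))
m=(im.max(2)<100).astype(np.uint8);m[:190]=0;m[280:]=0;m[:,:260]=0;m[:,370:]=0
n,l,s,ce=cv2.connectedComponentsWithStats(m);i=1+np.argmax(s[1:,4]);x,y,w,h,_=s[i];print(s[i])
cx=x+w/2
# skirt: width w -> center row y+w/2 at z~14 ; 
print("skirt",plane(c,(cx,y+w/2),13))
```

```text
[ 431.66269624 -215.82212806   92.1529299 ] 2.5833
[ 284  198   66   75 3667]
skirt [ 429.94767214 -212.84940668   13.        ]
```

View pics/w6.png

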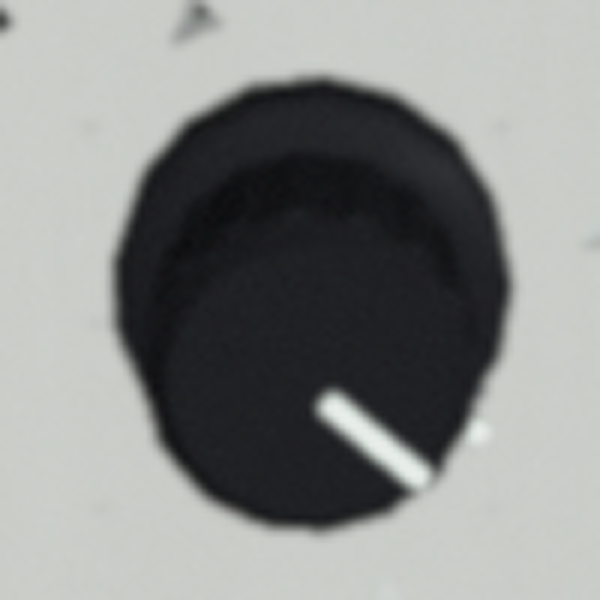

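Run:
```python
from h import *
o=ctrl.get_obs();d=vision.get_image("wrist");c=cam(d,o)
for r in (18,):
  for X,Y in((430,-213),(430,-214.5),(430,-216)):
    t=np.linspace(0,6.28,200)
    p=np.array([proj(c,[X+18*np.cos(a),Y+18*np.sin(a),48]) for a in t]);q=np.array([proj(c,[X+24*np.cos(a),Y+24*np.sin(a),14]) for a in t])
    print(Y,"topcircle x",p[:,0].min(),p[:,0].max(),"bottom row",p[:,1].max(),"skirt x",q[:,0].min(),q[:,0].max(),"top row",q[:,1].min())
print("obs: top x",265+163/6,265+472/6,"bottom",185+528/6,"skirt",265+113/6,265+510/6,"toprow",185+76/6,o['ee_pos'])
```

```text
-213 topcircle x 287.94987650627553 345.99195886266443 bottom row 273.5733020380497 skirt x 283.19507456937436 351.30571319055616 top row 198.0730405021597
-214.5 topcircle x 288.0067606517558 345.9475168075494 bottom row 275.7776256927323 skirt x 283.25245526555216 351.2584249366277 top row 200.22270597077286
-216 topcircle x 288.063446539984 345.9032296564156 bottom row 277.9744275191518 skirt x 283.3096598794697 351.21128180661776 top row 202.36561268571245
obs: top x 292.1666666666667 343.6666666666667 bottom 273.0 skirt 283.8333333333333 350.0 toprow 197.66666666666666 [ 431.534256   -215.79011653   92.06046294]
```

```bash
python3 -m crank '[[[0.014,-0.0014,-0.0013],[0,0,0],0.075],[[0.02,0,0],[0,0,0],0.075],[[0.02,0,0],[0,0,0],0.075],[[0.01,0,0],[0,0,0],0.075],[[0.009,0,0],[0,0,0],0.075],[[0,0,0],[0,0,0],0.075],[[0,0,0],[0,0,0],0.075],[[0,0,0],[0,0,0],0.075]]'
python3 - <<'E'
from h import *
o=ctrl.get_obs();d=vision.get_image("wrist");o2=ctrl.get_obs();cv2.imwrite("pics/wrist7.png",d["img"]);print(o["ee_pos"],o2["ee_pos"],o['width'],o['ft_force'])
E
```

```text
t: 3.35
ee_pos: [429.6, -214.2, 18.1]
orientation: [1.209, 1.208, -1.209]
ft_force: [1.0, 0.0, -0.6]
width: 74.7
[ 429.55843987 -214.17442082   18.07891273] [ 429.61031241 -214.19297983   18.17822317] 74.68918140791682 [ 0.99031554  0.00107511 -0.63243201]
```

View pics/wrist7.png

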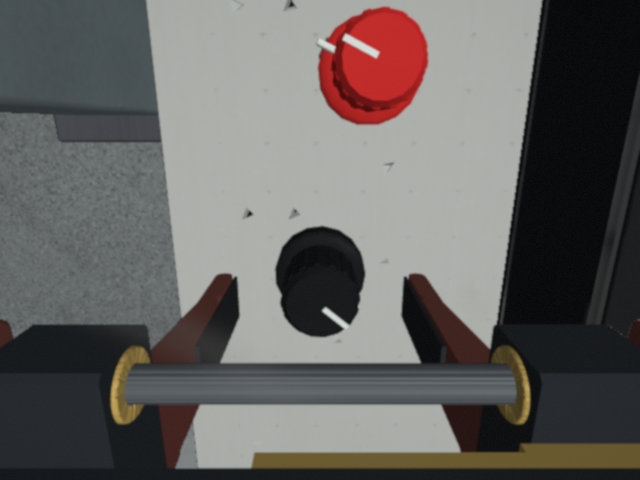

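The knob's top is at (320,298), centred between the pads. Closing on it now.

```bash
python3 - <<'E'
from h import *
o=ctrl.get_obs();d=vision.get_image("wrist");c=cam(d,o);im=d["img"]
cv2.imwrite("pics/w8.png",cv2.resize(im[220:345,260:380],None,fx=4.8,fy=4.8,interpolation=cv2.INTER_CUBIC))
t=np.linspace(0,6.28,200)
for Y in(-213,-214.2,-215.5):
    p=np.array([proj(c,[430+18*np.cos(a),Y+18*np.sin(a),48]) for a in t]);q=np.array([proj(c,[430+24*np.cos(a),Y+24*np.sin(a),14]) for a in t])
    print(Y,"topcircle x",p[:,0].min(),p[:,0].max(),"bottom row",p[:,1].max(),"skirt x",q[:,0].min(),q[:,0].max(),"top row",q[:,1].min())
E
python3 -m crank '[[[0,0,0],[0,0,0],0.03],[[0,0,0],[0,0,0],0.03],[[0,0,0],[0,0,0],0.03],[[0,0,0],[0,0,0],0.03],[[0,0,0],[0,0,0],0.03],[[0,0,0],[0,0,0],0.03],[[0,0,0],[0,0,0],0.03],[[0,0,0],[0,0,0],0.03]]'
```

```text
-213 topcircle x 279.1561800160908 361.4339666286768 bottom row 338.3311141654773 skirt x 274.26707620202745 366.21096343248547 top row 228.59776302241806
-214.2 topcircle x 279.23775629005945 361.35315786365453 bottom row 340.6855970005423 skirt x 274.3436338923214 366.13530751676404 top row 230.8870434139788
-215.5 topcircle x 279.3257680679255 361.26597429246215 bottom row 343.2261288159006 skirt x 274.42628577140795 366.0536290330008 top row 233.3582791591782
t: 4.12
ee_pos: [429.1, -213.9, 17.4]
orientation: [1.209, 1.209, -1.209]
ft_force: [0.7, 0.8, 0.8]
width: 34.6
```

View pics/w8.png

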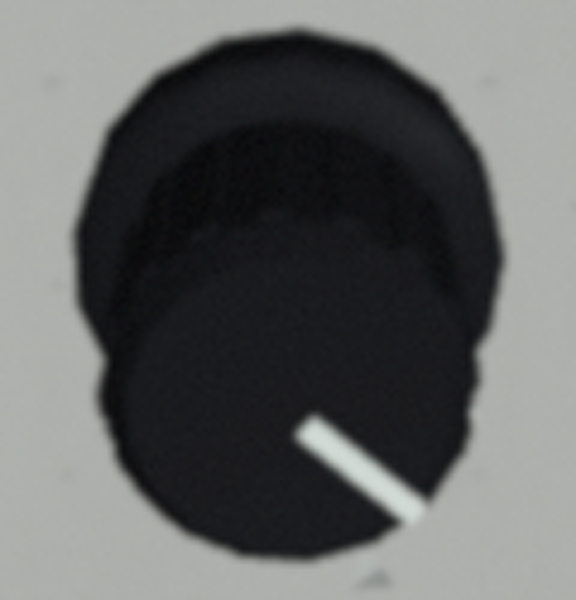

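Grip closed at 34.6 mm. Lifting and going toward the valve, stopping short so the wrist camera sees the spindle.

```bash
python3 -m crank '[[[-0.015,0,0],[0,0,0],0.03],[[-0.035,0,0],[0,0,0],0.03],[[-0.035,0,0],[0,0,0],0.03],[[-0.025,0,-0.01],[0,0,0],0.03],[[0,0.001,-0.035],[0,0,0],0.03],[[0,0.001,-0.035],[0,0,0],0.03],[[0,0.001,-0.035],[0,0,0],0.03],[[0,0.001,-0.035],[0,0,0],0.03]]'
python3 -m crank '[[[0,0.001,-0.035],[0,0,0],0.03],[[0,0.001,-0.035],[0,0,0],0.03],[[0,0,-0.03],[0,0,0],0.03],[[0,0,-0.01],[0,0,0],0.03],[[0,0,0],[0,0,0],0.03],[[0,0,0],[0,0,0],0.03],[[0,0,0],[0,0,0],0.03],[[0,0,0],[0,0,0],0.03]]'
python3 - <<'E'
from h import *
for i in range(4): vision.get_image("wrist")
o=ctrl.get_obs();d=vision.get_image("wrist");o2=ctrl.get_obs();cv2.imwrite("pics/wrist9.png",d["img"]);print(o["ee_pos"],o2["ee_pos"],o['width'],o['ft_force'],o['qpos'],o['orientation'])
np.save("w9.npy",d["img"]);np.save("w9p.npy",np.r_[o["ee_pos"],o["orientation"]])
E
```

```text
t: 4.78
ee_pos: [432.5, -62.6, 127.6]
orientation: [1.21, 1.209, -1.21]
ft_force: [0.8, 0.4, -0.8]
width: 35.1
t: 5.45
ee_pos: [434.9, 45.0, 127.3]
orientation: [1.21, 1.209, -1.211]
ft_force: [0.3, 0.6, -0.6]
width: 34.8
[434.99296975  45.35203616 127.34313968] [435.00546843  45.49320391 127.36855741] 35.22920576510408 [-0.59464547  0.00817299 -1.18916184] [ 7.66934068e-02  2.65180766e-01  2.08704275e+00 -4.10477731e-05
  7.89496966e-01  7.81877183e-02] [ 1.21019075  1.20856989 -1.21038926]
```

View pics/wrist9.png

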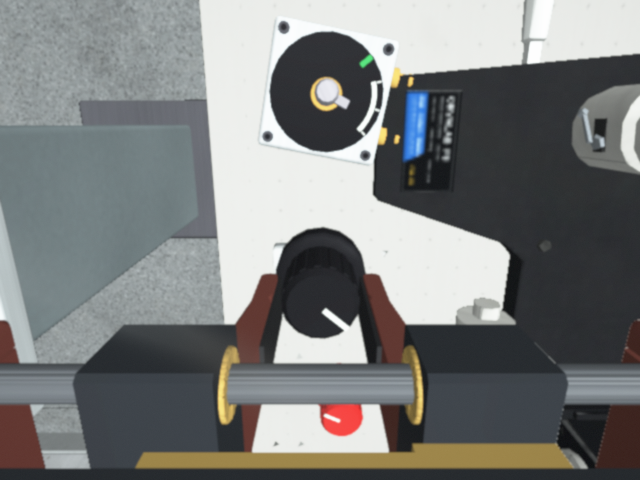

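Valve now at upper centre: dial about (327,92), key pointing to (345,102), green mark (366,61); the knob is held at (320,290).

Run:
```python
from h import *
im=np.load("w9.npy")
cv2.imwrite("pics/w10.png",cv2.resize(im[10:170,250:410],None,fx=3.75,fy=3.75,interpolation=cv2.INTER_CUBIC))
cv2.imwrite("pics/w11.png",cv2.resize(im[70:120,300:360],None,fx=12,fy=12,interpolation=cv2.INTER_CUBIC))
# dial ellipse
m=(im.max(2)<70).astype(np.uint8);m2=np.zeros_like(m);cv2.ellipse(m2,(327,92),(66,68),0,0,360,1,-1);m&=m2
n,l,s,ce=cv2.connectedComponentsWithStats(m);i=1+np.argmax(s[1:,4]);cs,_=cv2.findContours((l==i).astype(np.uint8),cv2.RETR_EXTERNAL,cv2.CHAIN_APPROX_NONE)
hh=cv2.convexHull(max(cs,key=len));print(s[i],cv2.fitEllipse(hh))
p=np.load("w9p.npy");o={"ee_pos":p[:3],"orientation":p[3:]};c=cam(vision.get_image("wrist"),o)
e=cv2.fitEllipse(hh)[0]
W=np.array([plane(c,q,34) for q in hh[:,0].astype(float)])[:,:2]
sol=np.linalg.lstsq(np.c_[2*W,np.ones(len(W))],(W**2).sum(1),rcond=None)[0];print("dial",sol[:2],np.sqrt(sol[2]+sol[:2]@sol[:2]))
hsv=cv2.cvtColor(im,cv2.COLOR_BGR2HSV)
g=((hsv[...,0]>45)&(hsv[...,0]<85)&(hsv[...,1]>100)&(hsv[...,2]>80)).astype(np.uint8);g[:,:300]=0;g[150:]=0;g[:,420:]=0
M=cv2.moments(g,True);gc=(M['m10']/M['m00'],M['m01']/M['m00']);G=plane(c,gc,34);print("green",gc,G,np.arctan2(G[1]-sol[1],G[0]-sol[0]))
```

```text
[ 271   33  109  118 8431] ((325.7283935546875, 91.21136474609375), (110.30619812011719, 118.01631927490234), 2.0117764472961426)
dial [439.22077379 140.93217199] 37.40106276400766
green (365.5892857142857, 60.901785714285715) [465.51556358 161.24533609  34.        ] 0.6577567420859657
```

View pics/w10.png

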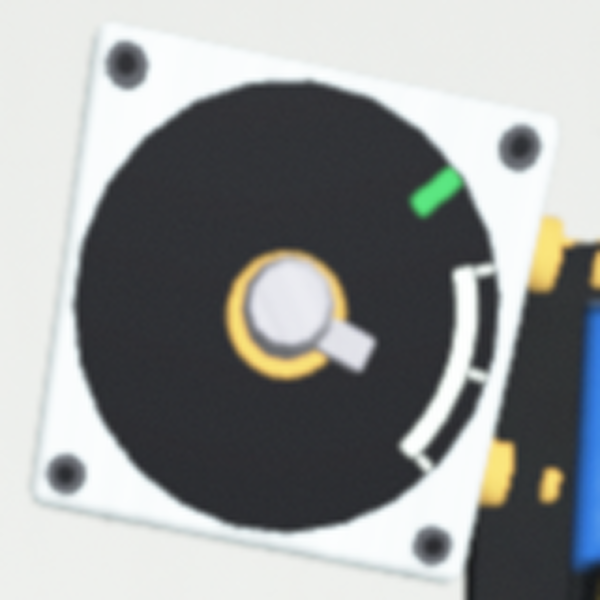

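View pics/w11.png

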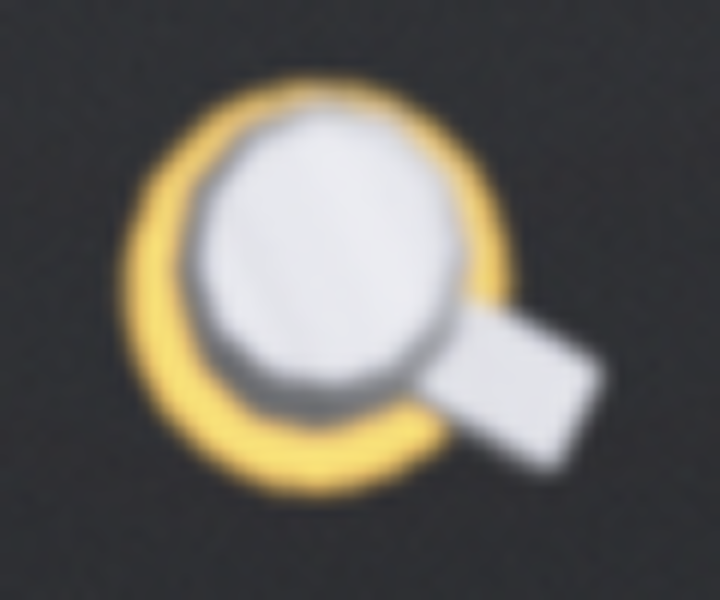

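Run:
```python
from h import *
p=np.load("w9p.npy");o={"ee_pos":p[:3],"orientation":p[3:]};c=cam(vision.get_image("wrist"),o)
S=np.array([plane(c,np.array(q)/3.75+[250,10],32) for q in [(126,64),(519,147),(431,545),(66,474)]])[:,:2];print("screws",S,S.mean(0))
v=(S[1]-S[0]+S[2]-S[3]);print("valve yaw",np.arctan2(v[1],v[0]));u=S[0]-S[3]+S[1]-S[2];print(np.arctan2(-u[0],u[1]))
C=plane(c,(326.3,93.75),35);print("ring",C)
for h in(22,25,28):
  t=plane(c,(327.6,90.4),34+h);k=plane(c,(348.1,105.25),34+h-16);print(h,"spindle top",t[:2],"key end",k[:2], "angle",np.arctan2(*(k-t)[[1,0]]),np.hypot(*(k-t)[:2]))
  a=plane(c,(300+607/12,70+372/12),34+h-16);b=plane(c,(300+548/12,70+475/12),34+h-16);d=a-b;print(" from end edge",np.arctan2(-d[0],d[1]),np.hypot(d[0],d[1]))
# knob in hand: top circle
```

```text
screws [[411.66120556 181.9531711 ]
 [480.59032598 168.62636349]
 [467.17853461  99.71366862]
 [398.4983135  112.88317415]] [439.48209491 140.79409434]
valve yaw -0.190219381982983
-0.19026468387160125
ring [439.56443015 140.76748641  35.        ]
22 spindle top [440.06745017 141.26878218] key end [454.05043562 133.17281274] angle -0.5248255955696687 16.15761749329966
 from end edge -0.5299905348561234 6.288013200810245
25 spindle top [440.01525699 141.0376952 ] key end [453.84673263 133.04485513] angle -0.5239909378176859 15.974830546297254
 from end edge -0.5299905348561187 6.21849682879461
28 spindle top [439.9630638  140.80660821] key end [453.64302965 132.91689751] angle -0.5231369589796053 15.792054985838847
 from end edge -0.52999053485613 6.148980456779033
```

Run:
```python
from h import *
im=np.load("w9.npy");p=np.load("w9p.npy");o={"ee_pos":p[:3],"orientation":p[3:]};c=cam(vision.get_image("wrist"),o);print(p[:3])
cv2.imwrite("pics/w12.png",cv2.resize(im[220:345,260:380],None,fx=4.8,fy=4.8,interpolation=cv2.INTER_CUBIC))
t=np.linspace(0,6.28,200);z0=p[2]-17.5
for dy in(0,1.5,3):
    X,Y=p[0],p[1]+dy
    P=np.array([proj(c,[X+18*np.cos(a),Y+18*np.sin(a),z0+48]) for a in t]);q=np.array([proj(c,[X+24*np.cos(a),Y+24*np.sin(a),z0+14]) for a in t])
    f=lambda x,y:((x-260)*4.8,(y-220)*4.8)
    print(dy,"top x",(P[:,0].min()-260)*4.8,(P[:,0].max()-260)*4.8,"bottom",(P[:,1].max()-220)*4.8,"skirt x",(q[:,0].min()-260)*4.8,(q[:,0].max()-260)*4.8,"top row",(q[:,1].min()-220)*4.8)
```

```text
[434.99296975  45.35203616 127.34313968]
0 top x 86.86206692997102 482.546592500242 bottom 583.028196542715 skirt x 64.62086259497956 506.65496804740184 top row 53.90946268204511
1.5 top x 86.33373996051178 482.99850837446337 bottom 568.8435872069425 skirt x 64.13177843331077 507.0835012237012 top row 40.124011295532725
3 top x 85.80278976287636 483.45266986143275 bottom 554.5906085750408 skirt x 63.640659313588365 507.5138171255167 top row 26.279314391340403
```

View pics/w12.png

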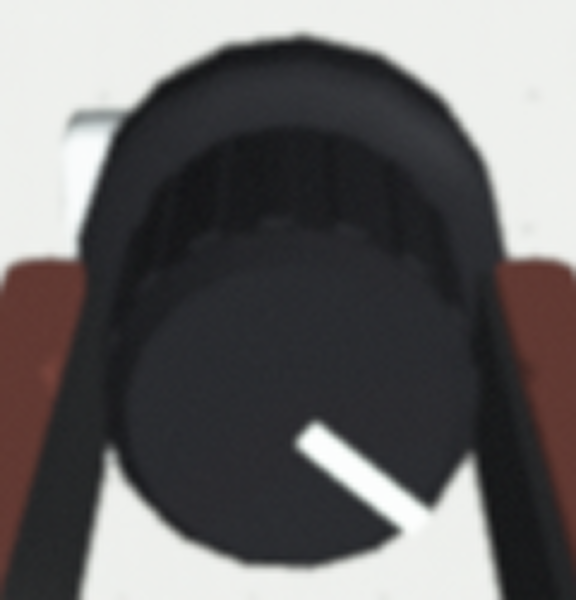

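Run:
```python
from h import *
p=np.load("w9p.npy");o={"ee_pos":p[:3],"orientation":p[3:]};c=cam(vision.get_image("wrist"),o)
Rt=R.from_rotvec(p[3:]).as_matrix()
f=lambda q:(proj(c,p[:3]+Rt@np.array(q,float))-[260,220])*4.8
for q in [(0,-17.5,-10),(0,17.5,-10),(0,-17.5,10),(0,17.5,10),(0,-22,-10),(0,22,-10),(-19,-17.5,-10)]: print(q,f(q))
z=p[2]-17.5+48
a=plane(c,np.array((308,432))/4.8+[260,220],z);b=plane(c,np.array((420,522))/4.8+[260,220],z);print(np.arctan2(*(b-a)[[1,0]]))
e=plane(c,np.array((310,432))/4.8+[260,220],z)-p[:3];print(e)
im=np.load("w9.npy");cv2.imwrite("pics/w13.png",cv2.resize(im[260:400,220:420],None,fx=4,fy=4,interpolation=cv2.INTER_CUBIC))
```

```text
(0, -17.5, -10) [119.32100762 190.85702313]
(0, 17.5, -10) [451.60820916 190.8689411 ]
(0, -17.5, 10) [124.05347012 364.91274372]
(0, 17.5, 10) [447.14918096 364.96058133]
(0, -22, -10) [ 76.60869214 190.85549118]
(0, 22, -10) [494.34117685 190.87047378]
(-19, -17.5, -10) [101.69984433 258.38419197]
-0.7253346380177849
[ 2.30877667 -2.39226995 30.5       ]
```

View pics/w13.png

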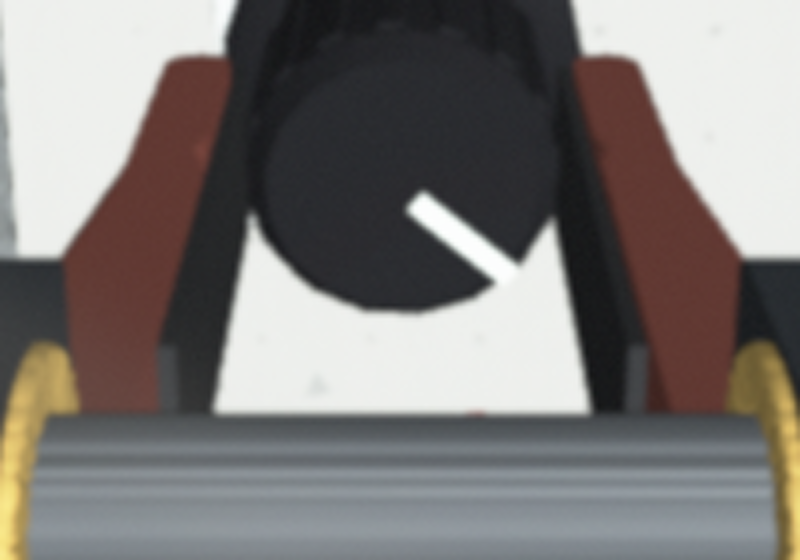

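The finger mid-line in the image is about 1.7 px right of the calculated TCP, so the wrist camera has a small bias. I check the bias in the other direction by viewing the dial again with the tool turned about 1 rad.

```bash
python3 -m crank '[[[0,0,0],[-0.12,0,0],0.03],[[0,0,0],[-0.12,0,0],0.03],[[0,0,0],[-0.12,0,0],0.03],[[0,0,0],[-0.12,0,0],0.03],[[0,0,0],[-0.12,0,0],0.03],[[0,0,0],[-0.12,0,0],0.03],[[0,0,0],[-0.12,0,0],0.03],[[0,0,0],[-0.12,0,0],0.03]]'
python3 - <<'E'
from h import *
for i in range(9): vision.get_image("wrist")
o=ctrl.get_obs();d=vision.get_image("wrist");o2=ctrl.get_obs();cv2.imwrite("pics/wrist14.png",d["img"]);print(o["ee_pos"],o2["ee_pos"],o['width'],o['qpos'],o['t'])
np.save("w14.npy",d["img"]);np.save("w14p.npy",np.r_[o["ee_pos"],o["orientation"]])
E
```

```text
t: 6.57
ee_pos: [435.0, 46.2, 127.4]
orientation: [0.474, 1.518, -0.474]
ft_force: [-0.5, -1.0, -1.8]
width: 35.0
[434.98773673  46.14496784 127.38904357] [434.99224822  46.14370486 127.38703601] 35.070764615083576 [ 7.84737199e-02  2.65129974e-01  2.08696094e+00  1.22015885e-05
  7.89471577e-01 -8.80248269e-01] 7.0167
```

View pics/wrist14.png

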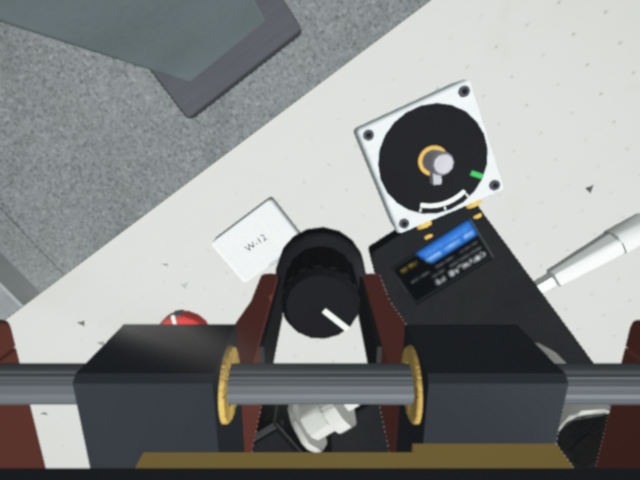

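Run:
```python
from h import *
im=np.load("w14.npy")
cv2.imwrite("pics/w15.png",cv2.resize(im[75:240,345:510],None,fx=3.6,fy=3.6,interpolation=cv2.INTER_CUBIC))
```

```text
(no output)
```

View pics/w15.png

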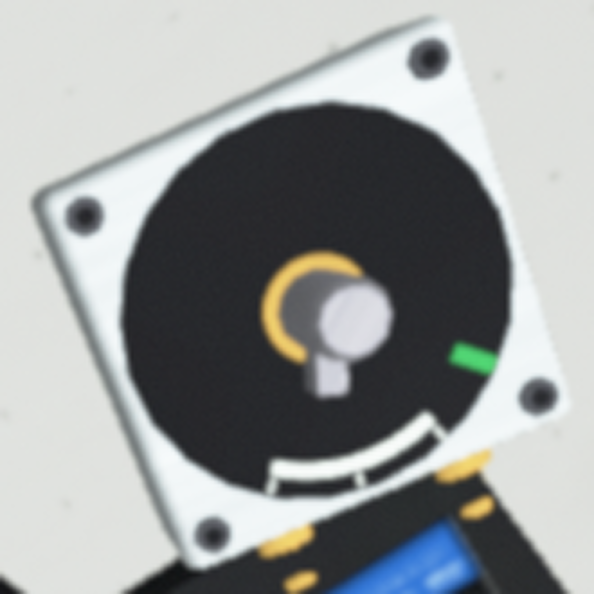

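Run:
```python
from h import *
d=vision.get_image("wrist")
def C(n,off=np.zeros(3)):
    p=np.load(n);return cam(d,{"ee_pos":p[:3],"orientation":p[3:]}),p
c1,p1=C("w9p.npy");c2,p2=C("w14p.npy")
A=np.array([(126,64),(519,147),(431,545),(66,474)])/3.75+[250,10]
B=np.array([(428,59),(538,396),(213,534),(84,215)])/3.6+[345,75]
S1=np.array([plane(c1,q,32) for q in A])[:,:2];S2=np.array([plane(c2,q,32) for q in B])[:,:2]
print(S1.mean(0),S2.mean(0))
v=(S2[1]-S2[0]+S2[2]-S2[3]);print("yaw",np.arctan2(v[1],v[0]), np.linalg.norm(S1[0]-S1[2]),np.linalg.norm(S2[0]-S2[2]))
D=S1.mean(0)-S2.mean(0)
# bias b in tool (y,z): apparent = true + Rt b
R1=R.from_rotvec(p1[3:]).as_matrix()[:2,1:];R2=R.from_rotvec(p2[3:]).as_matrix()[:2,1:]
b=np.linalg.solve(R1-R2,D);print("bias tool y,z",b,"true",S1.mean(0)-R1@b,S2.mean(0)-R2@b)
print("yaw tool",[np.arctan2(r[1,0],r[0,0]) for r in (R1,R2)])
t1=np.array((331,245))/12+[300,70];t2=np.array((356,319))/3.6+[345,75]
print("spindle top",tri([ray(c1,t1),ray(c2,t2)]))
print("ring",plane(c2,np.array((323,316))/3.6+[345,75],34))
k=plane(c2,np.array((327,380))/3.6+[345,75],45)
print(k)
```

```text
[439.52176422 140.59321522] [439.77936149 141.14307532]
yaw -0.18865499771578334 99.23873246378182 98.98108419216537
bias tool y,z [0.39994232 0.52168961] true [439.12258682 141.11549035] [439.12258682 141.11549035]
yaw tool [np.float64(-0.0014654062029147042), np.float64(0.9587133962162886)]
spindle top (array([439.9373389 , 141.2047694 ,  57.27653749]), [np.float64(0.31544602811856476), np.float64(0.3154460281185109)])
ring [441.64030615 141.17090858  34.        ]
[449.85454619 133.62492513  45.        ]
```

The camera bias is small (about 0.5 mm), so the knob really sits about 2 mm off the TCP toward tool -z, and I will account for that. The valve axis is at about (439.4,141.1), valve yaw -0.19, key at -0.525 in world. Spindle top is about 57 mm up. Turning back to bring the pointer over the key.

```bash
python3 -m crank '[[[0,0,0],[0.1,0,0],0.03],[[0,0,0],[0.1,0,0],0.03],[[0,0,0],[0.1,0,0],0.03],[[0,0,0],[0.1,0,0],0.03],[[0,0,0],[0.1,0,0],0.03],[[0,0,0],[0.1,0,0],0.03],[[0,0,0],[0.1,0,0],0.03],[[0,0,0],[0.06,0,0],0.03]]'
python3 - <<'E'
from h import *
for i in range(8): vision.get_image("wrist")
o=ctrl.get_obs();Rt=R.from_rotvec(o['orientation']).as_matrix();print(o['ee_pos'],o['t'],"yaw",np.arctan2(Rt[1,1],Rt[0,1]),"tilt",Rt[:,0])
print("shift tool",Rt.T@(np.array([439.4,139.1,100])-o['ee_pos']))
E
```

```text
t: 7.78
ee_pos: [435.0, 46.1, 127.4]
orientation: [1.065, 1.295, -1.065]
ft_force: [0.6, -0.0, -1.2]
width: 35.1
[434.98879855  46.13900618 127.3731495 ] 8.1833 yaw 0.2008186240653664 tilt [-2.60963551e-05  2.30161423e-05 -9.99999999e-01]
shift tool [ 27.37517397  22.86620196 -90.21214465]
```

```bash
python3 -m crank '[[[0,0.0057,-0.0225],[0,0,0],0.03],[[0,0.0057,-0.0225],[0,0,0],0.03],[[0,0.0057,-0.0225],[0,0,0],0.03],[[0.01,0.0058,-0.0227],[0,0,0],0.03],[[0.017,0,0],[0,0,0],0.03],[[0,0,0],[0,0,0],0.03],[[0,0,0],[0,0,0],0.03],[[0,0,0],[0,0,0],0.03]]'
python3 - <<'E'
from h import *
for i in range(6): vision.get_image("wrist")
o=ctrl.get_obs();Rt=R.from_rotvec(o['orientation']).as_matrix();print(o['ee_pos'],o['t'],"yaw",np.arctan2(Rt[1,1],Rt[0,1]))
print("shift tool",Rt.T@(np.array([439.4,139.1,84])-o['ee_pos']))
for n,b in(("scene",(225,190,305,250)),("side",(265,225,345,315)),("wrist",(200,180,440,360))):
    im=vision.get_image(n)["img"][b[1]:b[3],b[0]:b[2]];s=600/im.shape[0] if n!="wrist" else 3.3
    cv2.imwrite(f"pics/{n}16.png",cv2.resize(im,None,fx=s,fy=s,interpolation=cv2.INTER_CUBIC))
E
```

```text
t: 8.85
ee_pos: [439.4, 138.7, 100.7]
orientation: [1.06, 1.297, -1.061]
ft_force: [0.1, -0.1, -0.7]
width: 35.3
[439.84138917 138.80597714 100.86911603] 9.15 yaw 0.1993765009687104
shift tool [16.86881088 -0.3888721  -0.37462968]
```

View pics/scene16.png

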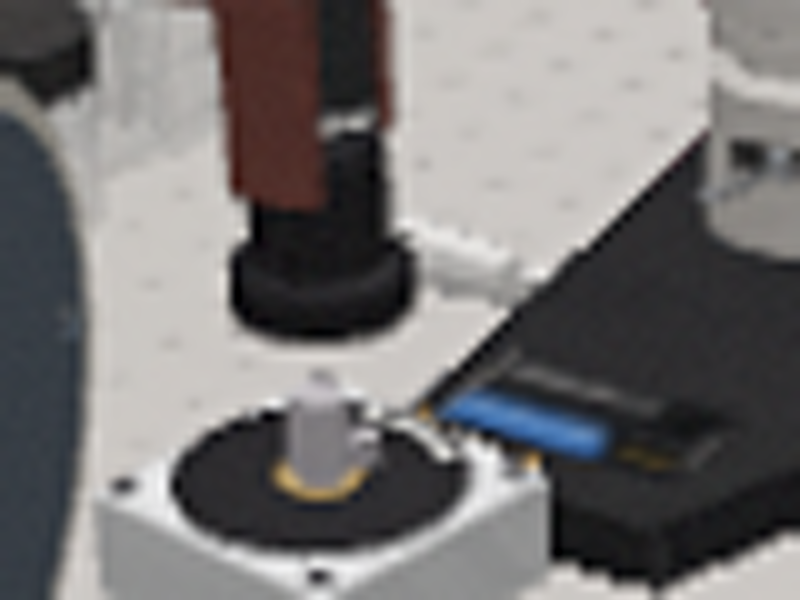

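View pics/side16.png

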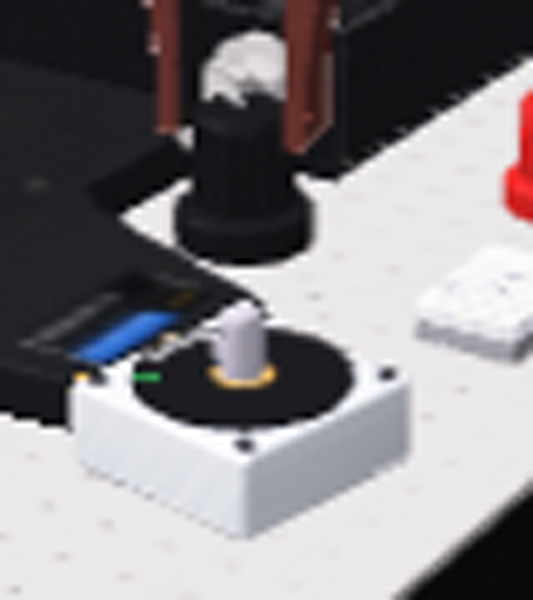

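View pics/wrist16.png

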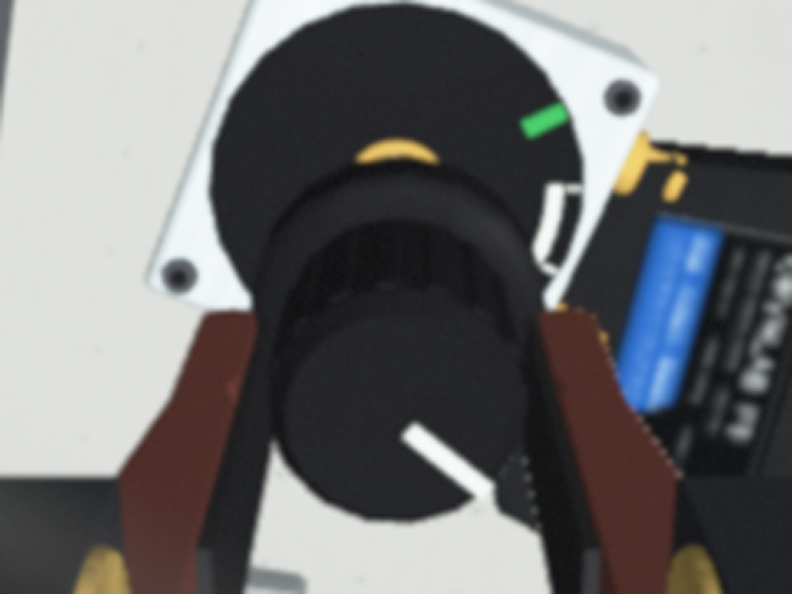

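Scene and side views show knob and spindle aligned to within about 0.5 mm in both (scene: skirt 322 vs spindle 320 at 10x; side: 244 vs 242 at 6.7x). Descending carefully.

```bash
python3 -m crank '[[[0.004,-0.0003,-0.0003],[0,0,0],0.03],[[0.005,0,0],[0,0,0],0.03],[[0.005,0,0],[0,0,0],0.03],[[0.003,0,0],[0,0,0],0.03],[[0.002,0,0],[0,0,0],0.03],[[0.001,0,0],[0,0,0],0.03],[[0,0,0],[0,0,0],0.03],[[0,0,0],[0,0,0],0.03]]'
python3 -c "
from h import *
o=ctrl.get_obs();print(o['ee_pos'],o['ft_force'],o['moment'])"
```

```text
t: 9.97
ee_pos: [439.2, 139.3, 80.3]
orientation: [1.061, 1.297, -1.061]
ft_force: [0.2, -0.0, -1.4]
width: 35.0
[439.16371684 139.32385078  80.32232551] [ 0.19025906 -0.0200203  -1.43318534] [-0.04982087 -0.04785014 -0.03403821]
```

```bash
python3 -m crank '[[[0.002,0,0],[0,0,0],0.03],[[0.002,0,0],[0,0,0],0.03],[[0.001,0,0],[0,0,0],0.03],[[0.001,0,0],[0,0,0],0.03],[[0.001,0,0],[0,0,0],0.03],[[0.001,0,0],[0,0,0],0.03],[[0,0,0],[0,0,0],0.03],[[0,0,0],[0,0,0],0.03]]'
python3 -c "
from h import *
o=ctrl.get_obs();print(o['ee_pos'],o['ft_force'],o['moment'])"
```

```text
t: 10.63
ee_pos: [439.2, 139.4, 72.4]
orientation: [1.061, 1.297, -1.061]
ft_force: [0.7, 1.2, -1.6]
width: 35.1
[439.21763272 139.38241912  72.35292944] [ 0.7346453   1.2323177  -1.57086017] [ 0.13691451 -0.05963147  0.00536585]
```

```bash
python3 -m crank '[[[0.001,0,0],[0,0,0],0.03],[[0.001,0,0],[0,0,0],0.03],[[0.001,0,0],[0,0,0],0.03],[[0.001,0,0],[0,0,0],0.03],[[0.001,0,0],[0,0,0],0.03],[[0.001,0,0],[0,0,0],0.03],[[0,0,0],[0,0,0],0.03],[[0,0,0],[0,0,0],0.03]]'
python3 -c "
from h import *
o=ctrl.get_obs();print(o['ee_pos'],o['ft_force'],o['moment'])"
```

```text
t: 11.3
ee_pos: [439.2, 139.4, 66.3]
orientation: [1.061, 1.297, -1.061]
ft_force: [-0.7, 1.8, -2.0]
width: 35.0
[439.18067972 139.35144541  66.29656975] [-0.70795242  1.81391928 -1.95724764] [ 0.37388766 -0.05568743  0.01848843]
```

```bash
python3 -m crank '[[[0.001,0,-0.0003],[0,0,0],0.03],[[0.001,0,-0.0002],[0,0,0],0.03],[[0.001,0,0],[0,0,0],0.03],[[0.001,0,0],[0,0,0],0.03],[[0,0,0],[0,0,0],0.03],[[0,0,0],[0,0,0],0.03],[[0,0,0],[0,0,0],0.03],[[0,0,0],[0,0,0],0.03]]'
python3 -c "
from h import *
o=ctrl.get_obs();print(o['ee_pos'],o['ft_force'],o['moment'])"
```

```text
t: 11.97
ee_pos: [439.0, 139.8, 62.3]
orientation: [1.061, 1.297, -1.061]
ft_force: [0.2, 2.2, -1.8]
width: 35.0
[439.03681367 139.84444527  62.32085208] [ 0.21896775  2.20074725 -1.84040875] [ 0.34404572 -0.05909429  0.00211443]
```

```bash
python3 -m crank '[[[0.0005,0,-0.0003],[0,0,0],0.03],[[0.0005,0,-0.0003],[0,0,0],0.03],[[0.0005,0,0],[0,0,0],0.03],[[0.0005,0,0],[0,0,0],0.03],[[0.0005,0,0],[0,0,0],0.03],[[0.0005,0,0],[0,0,0],0.03],[[0,0,0],[0,0,0],0.03],[[0,0,0],[0,0,0],0.03]]'
python3 -c "
from h import *
o=ctrl.get_obs();print(o['ee_pos'],o['ft_force'],o['moment'])"
```

```text
t: 12.63
ee_pos: [438.9, 140.4, 59.3]
orientation: [1.06, 1.297, -1.061]
ft_force: [0.0, 1.1, -1.4]
width: 35.2
[438.85919907 140.37840682  59.31217105] [ 0.02504368  1.11100861 -1.44186596] [ 0.15978212 -0.04366563 -0.01720079]
```

```bash
python3 -m crank '[[[0.0005,0,-0.0003],[0,0,0],0.03],[[0.0005,0,-0.0002],[0,0,0],0.03],[[0.0005,0,0],[0,0,0],0.03],[[0.0005,0,0],[0,0,0],0.03],[[0,0,0],[0,0,0],0.03],[[0,0,0],[0,0,0],0.03],[[0,0,0],[0,0,0],0.03],[[0,0,0],[0,0,0],0.03]]'
python3 -c "
from h import *
o=ctrl.get_obs();print(o['ee_pos'],o['ft_force'],o['moment'])"
```

```text
t: 13.3
ee_pos: [438.9, 140.9, 57.4]
orientation: [1.061, 1.297, -1.061]
ft_force: [1.3, 1.5, -0.7]
width: 35.0
[438.87436856 140.91064277  57.35738554] [ 1.28112409  1.45499947 -0.7410627 ] [ 0.2059964  -0.04926596  0.05051433]
```

```bash
python3 -m crank '[[[0.0005,0,-0.0002],[0,0,0],0.03],[[0.0005,0,-0.0002],[0,0,0],0.03],[[0.0005,0,0],[0,0,0],0.03],[[0.0005,0,0],[0,0,0],0.03],[[0,0,0],[0,0,0],0.03],[[0,0,0],[0,0,0],0.03],[[0,0,0],[0,0,0],0.03],[[0,0,0],[0,0,0],0.03]]'
python3 - <<'E'
from h import *
o=ctrl.get_obs();print(o['ee_pos'],o['ft_force'],o['moment'])
for n,b in(("scene",(225,190,305,250)),("side",(265,225,345,315))):
    im=vision.get_image(n)["img"][b[1]:b[3],b[0]:b[2]];s=600/im.shape[0]
    cv2.imwrite(f"pics/{n}17.png",cv2.resize(im,None,fx=s,fy=s,interpolation=cv2.INTER_CUBIC))
E
```

```text
t: 13.97
ee_pos: [438.7, 141.3, 55.4]
orientation: [1.061, 1.297, -1.061]
ft_force: [1.2, 0.9, -0.3]
width: 34.9
[438.7253416  141.26822601  55.36194974] [ 1.17859892  0.93412647 -0.29478409] [ 0.16101106 -0.10124367  0.01919208]
```

View pics/scene17.png

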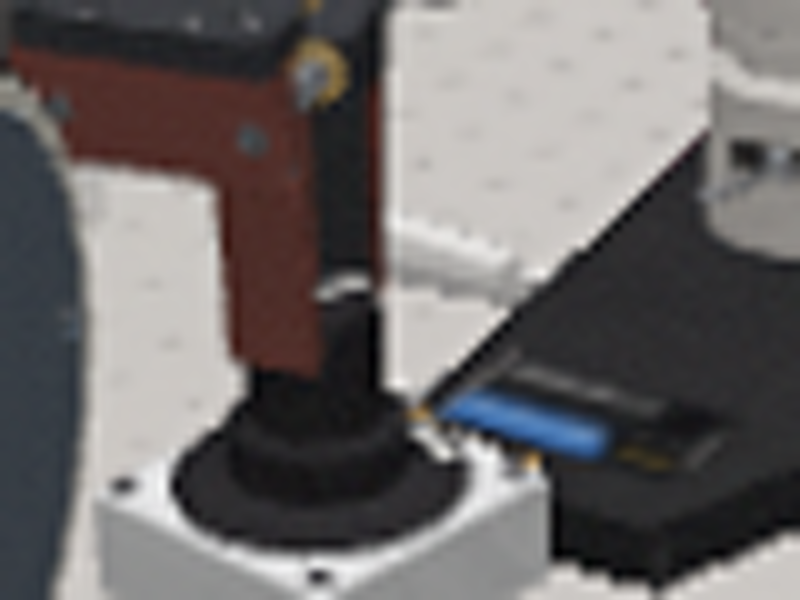

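View pics/side17.png

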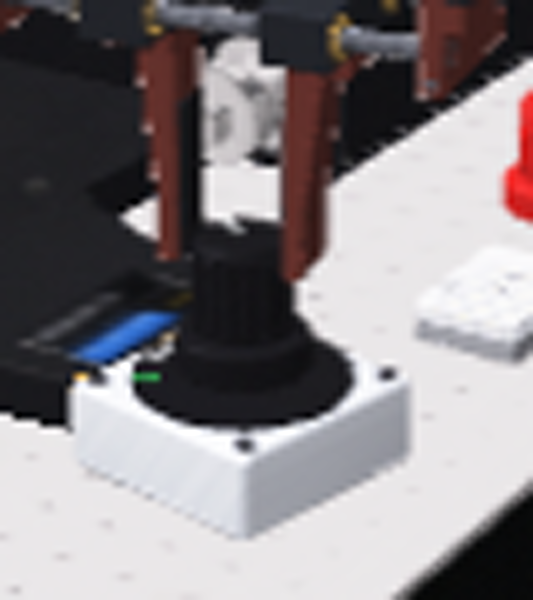

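The knob is over the spindle, its skirt just above the dial (scene skirt bottom about row 500, dial front 550). No clear stop yet, so I continue down gently.

```bash
python3 -m crank '[[[0.0005,0,0],[0,0,0],0.03],[[0.0005,0,0],[0,0,0],0.03],[[0.0005,0,0],[0,0,0],0.03],[[0,0,0],[0,0,0],0.03],[[0,0,0],[0,0,0],0.03],[[0,0,0],[0,0,0],0.03],[[0,0,0],[0,0,0],0.03],[[0,0,0],[0,0,0],0.03]]'
cat > f.py <<'E'
from h import *
F=[];M=[]
for i in range(5):
    o=ctrl.get_obs();F.append(o['ft_force']);M.append(o['moment']);vision.get_image("side")
Rt=R.from_rotvec(o['orientation']).as_matrix()
print(o['t'],o['ee_pos'].round(2),"yaw",np.arctan2(Rt[1,1],Rt[0,1]).round(4),"tilt",np.degrees(np.arccos(-Rt[2,0])).round(2),"F",np.mean(F,0).round(2),"M",np.mean(M,0).round(3))
E
python3 f.py
```

```text
t: 14.73
ee_pos: [438.8, 141.3, 53.9]
orientation: [1.061, 1.297, -1.061]
ft_force: [0.3, 0.3, -1.0]
width: 34.9
14.9333 [438.75 141.28  53.87] yaw 0.2 tilt 0.0 F [ 0.42  0.77 -1.07] M [ 0.177 -0.11   0.053]
```

No vertical force, so the keyway has found the key. Going on down to the dial.

```bash
python3 -m crank '[[[0.0005,0.0002,-0.0002],[0,0,0],0.03],[[0.0005,0,0],[0,0,0],0.03],[[0.0005,0,0],[0,0,0],0.03],[[0,0,0],[0,0,0],0.03],[[0,0,0],[0,0,0],0.03],[[0,0,0],[0,0,0],0.03],[[0,0,0],[0,0,0],0.03],[[0,0,0],[0,0,0],0.03]]'
python3 f.py
```

```text
t: 15.65
ee_pos: [438.9, 141.5, 52.3]
orientation: [1.061, 1.297, -1.061]
ft_force: [0.6, -0.3, -1.7]
width: 34.8
15.85 [438.85 141.48  52.35] yaw 0.2 tilt 0.01 F [ 0.47  0.26 -1.1 ] M [ 0.145 -0.059  0.013]
```

```bash
python3 -m crank '[[[0.0003,0,0],[0,0,0],0.03],[[0.0003,0,0],[0,0,0],0.03],[[0.0002,0,0],[0,0,0],0.03],[[0,0,0],[0,0,0],0.03],[[0,0,0],[0,0,0],0.03],[[0,0,0],[0,0,0],0.03],[[0,0,0],[0,0,0],0.03],[[0,0,0],[0,0,0],0.03]]'
python3 f.py
```

```text
t: 16.57
ee_pos: [438.9, 141.5, 51.6]
orientation: [1.061, 1.297, -1.061]
ft_force: [0.1, 1.2, -0.5]
width: 35.1
16.7667 [438.94 141.5   51.58] yaw 0.1999 tilt 0.0 F [ 0.51  1.12 -0.39] M [ 0.115 -0.138 -0.014]
```

```bash
python3 -m crank '[[[0.0003,0,0],[0,0,0],0.03],[[0.0002,0,0],[0,0,0],0.03],[[0,0,0],[0,0,0],0.03],[[0,0,0],[0,0,0],0.03],[[0,0,0],[0,0,0],0.03],[[0,0,0],[0,0,0],0.03],[[0,0,0],[0,0,0],0.03],[[0,0,0],[0,0,0],0.03]]'
python3 f.py
```

```text
t: 17.48
ee_pos: [439.0, 141.7, 51.4]
orientation: [1.061, 1.297, -1.06]
ft_force: [-1.7, 2.5, 5.8]
width: 34.8
17.6833 [439.03 141.73  51.35] yaw 0.1999 tilt 0.02 F [-1.45  2.45  5.17] M [ 0.454  0.298 -0.028]
```

Contact with the dial at TCP z 51.4 with about 6 N; the knob's TCP height on the table was 17.4, and 17.4 + 34 = 51.4, so it is home. Backing off 0.4 mm and starting to turn slowly.

```bash
python3 -m crank '[[[-0.0004,0,0],[0,0,0],0.03],[[0,0,0],[-0.05,0,0],0.03],[[0,0,0],[-0.05,0,0],0.03],[[0,0,0],[-0.05,0,0],0.03],[[0,0,0],[-0.05,0,0],0.03],[[0,0,0],[-0.05,0,0],0.03],[[0,0,0],[0,0,0],0.03],[[0,0,0],[0,0,0],0.03]]'
python3 f.py
```

```text
t: 18.4
ee_pos: [438.1, 141.0, 51.3]
orientation: [0.871, 1.39, -0.874]
ft_force: [-2.7, -3.0, 3.2]
width: 35.3
18.6 [438.11 141.03  51.29] yaw 0.4493 tilt 0.1 F [-2.35 -3.54  3.54] M [-0.687  0.6   -0.018]
```

Run:
```python
from h import *
o=ctrl.get_obs();im=vision.get_image("wrist")["img"];cv2.imwrite("pics/wrist18.png",im)
Rt=R.from_rotvec(o['orientation']).as_matrix();print("tool shift for world (-0.6,-0.7,+0.2)mm",Rt.T@np.array([-0.6,-0.7,.2]))
```

```text
tool shift for world (-0.6,-0.7,+0.2)mm [-0.19854932 -0.8449033   0.36975205]
```

View pics/wrist18.png

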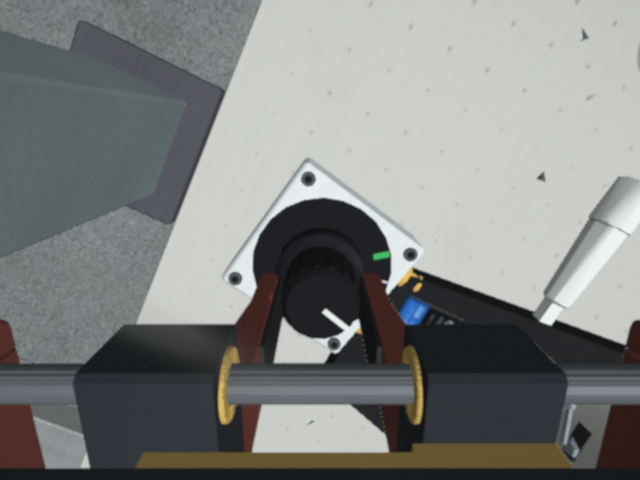

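The knob has turned with the jaws: the white line is still at (323,312)-(348,330), so there is no slip. I relieve the side force and turn on.

```bash
python3 -m crank '[[[-0.0002,-0.0008,0.0004],[0,0,0],0.03],[[0,0,0],[-0.04,0,0],0.03],[[0,0,0],[-0.04,0,0],0.03],[[0,0,0],[-0.04,0,0],0.03],[[0,0,0],[-0.04,0,0],0.03],[[0,0,0],[-0.04,0,0],0.03],[[0,0,0],[0,0,0],0.03],[[0,0,0],[0,0,0],0.03]]'
python3 f.py
```

```text
t: 19.37
ee_pos: [438.1, 140.8, 51.4]
orientation: [0.719, 1.449, -0.72]
ft_force: [-2.0, -1.5, -2.1]
width: 35.2
19.5667 [438.07 140.75  51.44] yaw 0.6493 tilt 0.03 F [-1.72 -1.46 -3.18] M [-0.287  0.405 -0.062]
```

```bash
python3 -m crank '[[[0.0001,-0.0004,0.0001],[0,0,0],0.03],[[0,0,0],[-0.05,0,0],0.03],[[0,0,0],[-0.05,0,0],0.03],[[0,0,0],[-0.05,0,0],0.03],[[0,0,0],[-0.05,0,0],0.03],[[0,0,0],[-0.05,0,0],0.03],[[0,0,0],[0,0,0],0.03],[[0,0,0],[0,0,0],0.03]]'
python3 f.py
```

```text
t: 20.28
ee_pos: [438.1, 140.4, 51.5]
orientation: [0.526, 1.506, -0.526]
ft_force: [-1.5, -2.0, -4.6]
width: 35.0
20.4833 [438.13 140.48  51.53] yaw 0.8992 tilt 0.0 F [-1.13 -2.23 -4.51] M [-0.378  0.244 -0.042]
```

```bash
python3 -m crank '[[[0.0002,-0.0004,0.0001],[0,0,0],0.03],[[0,0,0],[-0.05,0,0],0.03],[[0,0,0],[-0.05,0,0],0.03],[[0,0,0],[-0.05,0,0],0.03],[[0,0,0],[-0.05,0,0],0.03],[[0,0,0],[-0.05,0,0],0.03],[[0,0,0],[0,0,0],0.03],[[0,0,0],[0,0,0],0.03]]'
python3 f.py
python3 - <<'E'
from h import *
im=vision.get_image("wrist")["img"];cv2.imwrite("pics/wrist19.png",cv2.resize(im[180:360,220:460],None,fx=3.3,fy=3.3,interpolation=cv2.INTER_CUBIC))
E
```

```text
t: 21.2
ee_pos: [438.3, 140.2, 51.5]
orientation: [0.332, 1.545, -0.331]
ft_force: [-0.6, -0.7, -3.6]
width: 35.2
21.4 [438.19 140.19  51.5 ] yaw 1.1491 tilt 0.03 F [-0.67 -1.03 -3.73] M [-0.288  0.06  -0.057]
```

View pics/wrist19.png

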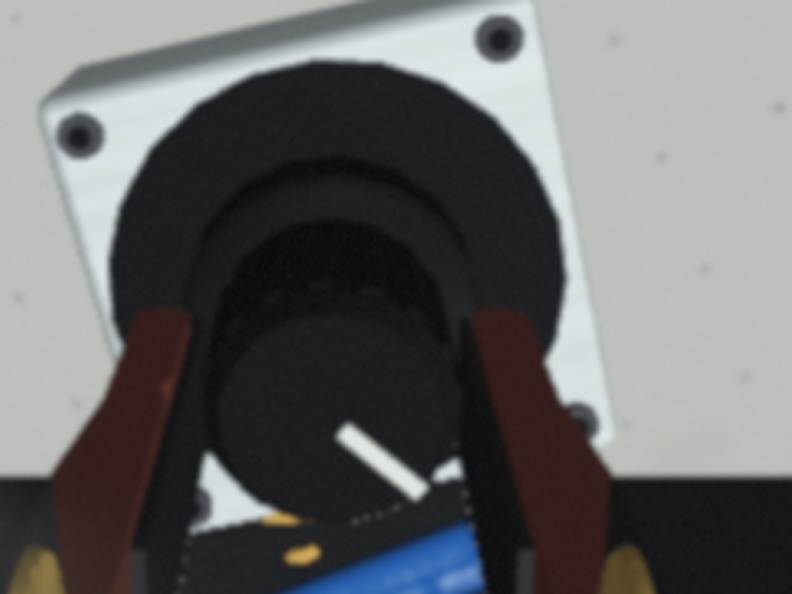

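```bash
python3 -m crank '[[[0.0003,-0.0002,0],[0,0,0],0.03],[[0,0,0],[-0.05,0,0],0.03],[[0,0,0],[-0.05,0,0],0.03],[[0,0,0],[-0.05,0,0],0.03],[[0,0,0],[-0.05,0,0],0.03],[[0,0,0],[-0.036,0,0],0.03],[[0,0,0],[0,0,0],0.03],[[0,0,0],[0,0,0],0.03]]'
python3 f.py
python3 - <<'E'
from h import *
o=ctrl.get_obs();d=vision.get_image("wrist");im=d["img"];cv2.imwrite("pics/wrist20.png",cv2.resize(im[180:360,220:460],None,fx=3.3,fy=3.3,interpolation=cv2.INTER_CUBIC))
for n,b in(("scene",(225,190,305,250)),("side",(265,225,345,315))):
    im=vision.get_image(n)["img"][b[1]:b[3],b[0]:b[2]];s=600/im.shape[0]
    cv2.imwrite(f"pics/{n}20.png",cv2.resize(im,None,fx=s,fy=s,interpolation=cv2.INTER_CUBIC))
E
```

```text
t: 22.17
ee_pos: [438.4, 140.0, 51.4]
orientation: [0.146, 1.565, -0.146]
ft_force: [-0.6, -2.3, 0.4]
width: 34.7
22.3667 [438.36 140.03  51.34] yaw 1.3854 tilt 0.06 F [ 0.21 -2.37  1.48] M [-0.436 -0.131 -0.04 ]
```

View pics/wrist20.png

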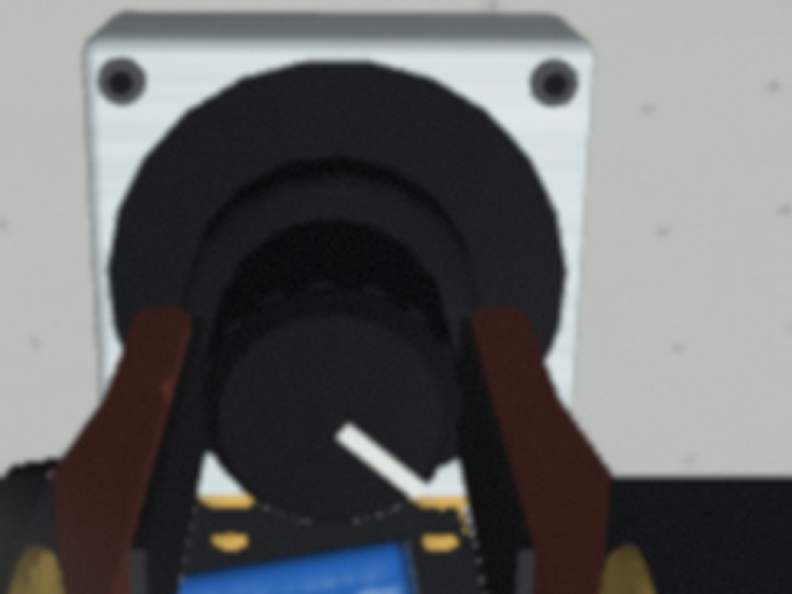

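View pics/side20.png

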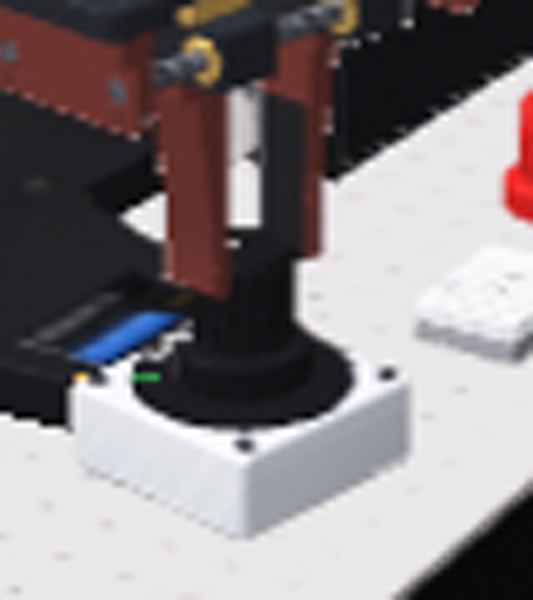

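The pointer line (345,430)-(422,490) points at the green mark's direction by calculation. The knob looks flush. Opening the fingers.

```bash
python3 -m crank '[[[0,0,0],[0,0,0],0.07],[[0,0,0],[0,0,0],0.07],[[0,0,0],[0,0,0],0.07],[[0,0,0],[0,0,0],0.07],[[-0.002,0,0],[0,0,0],0.07],[[-0.01,0,0],[0,0,0],0.07],[[-0.02,0,0],[0,0,0],0.07],[[-0.03,0,0],[0,0,0],0.07]]'
python3 -m crank '[[[-0.03,0,0.01],[0,0,0],0.07],[[-0.01,0,0.03],[0,0,0],0.07],[[0,0,0.02],[0,0,0],0.07],[[0,0,0],[0,0,0],0.07],[[0,0,0],[0,0,0],0.07],[[0,0,0],[0,0,0],0.07],[[0,0,0],[0,0,0],0.07],[[0,0,0],[0,0,0],0.07]]'
python3 f.py
python3 - <<'E'
from h import *
o=ctrl.get_obs();d=vision.get_image("wrist");im=d["img"];cv2.imwrite("pics/wrist21.png",im);np.save("w21.npy",im);np.save("w21p.npy",np.r_[o["ee_pos"],o["orientation"]])
for n,b in(("scene",(225,190,305,250)),("side",(265,225,345,315))):
    im=vision.get_image(n)["img"][b[1]:b[3],b[0]:b[2]];s=600/im.shape[0]
    cv2.imwrite(f"pics/{n}21.png",cv2.resize(im,None,fx=s,fy=s,interpolation=cv2.INTER_CUBIC))
E
```

```text
t: 23.23
ee_pos: [436.1, 139.4, 112.7]
orientation: [0.144, 1.57, -0.146]
ft_force: [1.1, 1.3, 0.6]
width: 70.2
t: 23.9
ee_pos: [495.6, 129.0, 152.7]
orientation: [0.144, 1.567, -0.145]
ft_force: [0.6, -0.6, 0.8]
width: 70.1
24.1 [496.4  129.   152.95] yaw 1.3863 tilt 0.03 F [-0.04 -0.32  0.01] M [ 0.055 -0.052 -0.009]
```

View pics/wrist21.png

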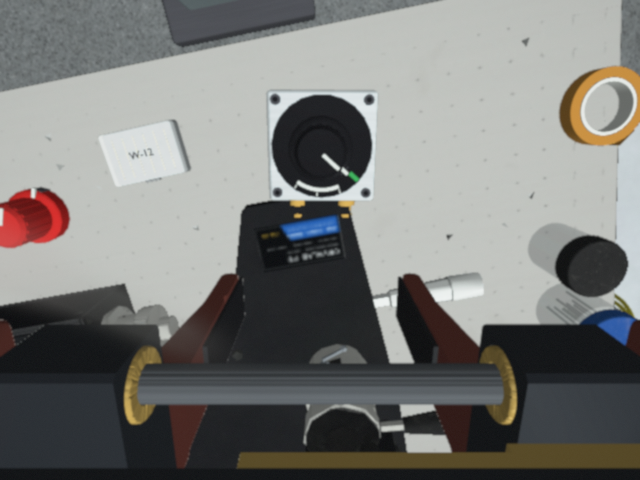

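View pics/side21.png

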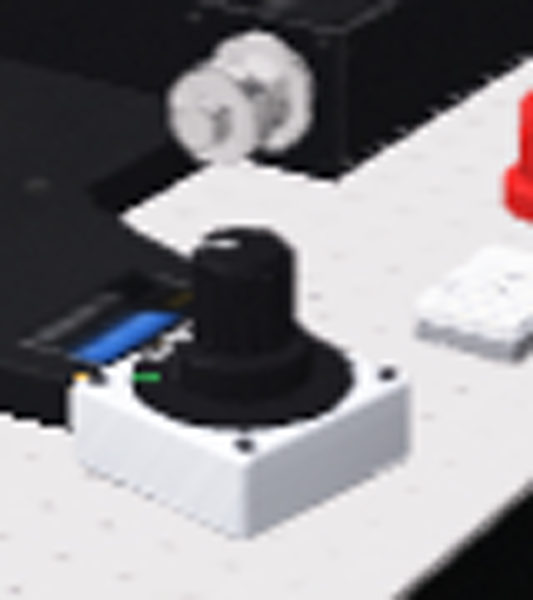

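View pics/scene21.png

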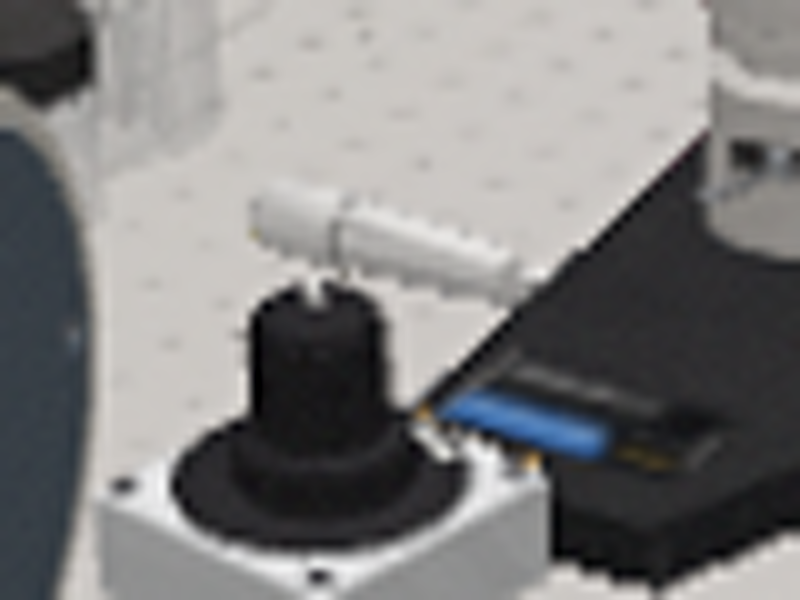

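Released: the pointer at (345,170) lines up with the green mark at (354,176). I check the numbers.

Run:
```python
from h import *
im=np.load("w21.npy");p=np.load("w21p.npy");c=cam(vision.get_image("wrist"),{"ee_pos":p[:3],"orientation":p[3:]})
cv2.imwrite("pics/w22.png",cv2.resize(im[90:205,262:382],None,fx=5,fy=5,interpolation=cv2.INTER_CUBIC))
S=cam(vision.get_image("scene"));T=cam(vision.get_image("side"))
# top centre: scene crop x10, side crop x6.667
print(tri([ray(S,(225+31.8,190+30.3)),ray(T,(265+244/6.667,225+246/6.667))]))
# spindle-before reference: compare bottom of skirt front rim
for z in (0,2.5,5): print(z,"scene skirt front row",max((proj(S,[439.4+24*np.cos(a),141.1+24*np.sin(a),34+z])[1]-190)*10 for a in np.linspace(0,6.28,90)),"side",max((proj(T,[439.4+24*np.cos(a),141.1+24*np.sin(a),34+z])[1]-225)*6.667 for a in np.linspace(0,6.28,90)),
 "dial front scene",max((proj(S,[439.4+39*np.cos(a),141.1+39*np.sin(a),34])[1]-190)*10 for a in np.linspace(0,6.28,90)),"side",max((proj(T,[439.4+39*np.cos(a),141.1+39*np.sin(a),34])[1]-225)*6.667 for a in np.linspace(0,6.28,90)))
```

```text
(array([441.14303851, 136.37772018,  81.82295591]), [np.float64(1.7221763055665484), np.float64(1.722176305566559)])
0 scene skirt front row 520.8479391025926 side 406.7226032329733 dial front scene 551.5083366135241 side 427.5037566100052
2.5 scene skirt front row 512.2746755986848 side 400.0801746104819 dial front scene 551.5083366135241 side 427.5037566100052
5 scene skirt front row 503.68624154479477 side 393.42578229223403 dial front scene 551.5083366135241 side 427.5037566100052
```

View pics/w22.png

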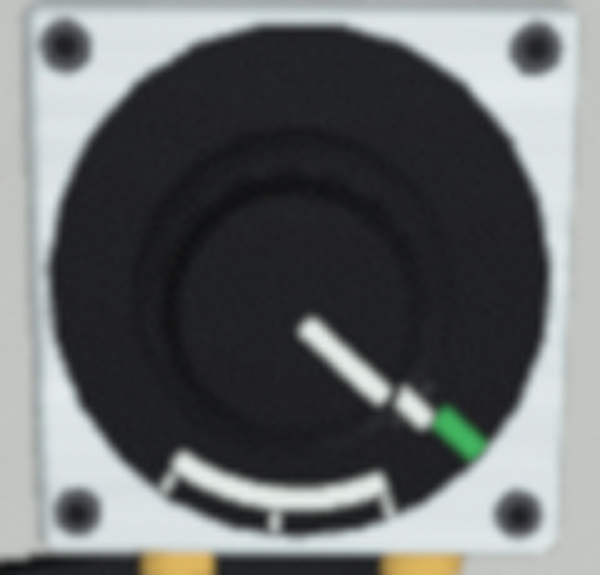

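Run:
```python
from h import *
p=np.load("w21p.npy");c=cam(vision.get_image("wrist"),{"ee_pos":p[:3],"orientation":p[3:]})
q=lambda x,y,z:plane(c,(262+x/5,90+y/5),z)[:2]
C=np.mean([q(66,46,32),q(535,48,32),q(518,513,32),q(77,511,32)],0)
g=q(461,433,34)-C;t=q(430,423,48)-C
print(C,"green",np.arctan2(g[1],g[0]),np.hypot(*g),"tip",np.arctan2(t[1],t[0]),np.hypot(*t))
gm=27*g/np.hypot(*g);print("tip-mark",np.hypot(*(t-gm)))
from workcell import workorder
o=ctrl.get_obs();print(o['t'],o['width'],o['ft_force'])
print(workorder.close_job())
```

```text
[439.57509656 141.14182808] green 0.6671956287266015 33.724068332983386 tip 0.6162644580675758 27.1590780705219
tip-mark 1.3881824704185655
24.5 69.7976989382595 [-0.15047592  0.19811294 -0.01186064]
the job is handed in; nothing more can be done
None
```

The black knob is on the spindle, home on the dial, with its pointer at the green mark. It is released, and the job was handed in at 24.5 s.

**How it went:** I lined the keyway up with the key from the wrist picture before lowering. The key therefore went straight in, and no search turn was needed. I felt the dial with about 6 N on the wrist, backed off slightly, and turned the valve about 1.19 rad. The knob did not slip in the jaws.

**Last checks:**
- **Pointer:** the tip is about 1.4 mm from the green mark in the wrist picture (limit 4.5 mm).
- **Home on the dial:** on first contact the tool was 34.0 mm above its height when gripping the knob on the table, which is the dial's height. Two-view triangulation put the knob's top at 81.8 mm, against 82 mm expected.
- **Forces:** the largest wrist reading I took was about 6 N. I only read the force at the end of each call, not continuously.
- **Other things:** I saw nothing disturbed, but I did not measure the bystanders' positions.

**Checks that disagreed:**
- Triangulating the knob's top gave a position about 5 mm off the axis, with rays missing each other by 1.7 mm. I put this down to my rough pixel picks, because the bore on the spindle allows only about 1 mm of play.
- The knob's offset in the jaws measured 2 mm in the wrist picture, but the side forces suggested almost none. I corrected by the forces while lowering and turning.

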